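# Lay out parts on a laser marking plate

### The arm

A 6-joint arm with a two-finger parallel gripper is mounted at the origin on the work surface. World frame = base frame: x ahead of the robot, y to its left, z up, the work surface at z = 0. Lengths are in m, angles in rad, forces in N, time in s.
With the tool pointing down it reaches from about 0.25 to 0.725 m from the base axis. Payload 4 kg.
Tool frame: the origin (TCP) lies on the centre line of the jaws, within the pads' length; the fingertips stand ahead of it and the grasp point (between the pads) lies 5 mm behind it (tcp_to_tips is the z of the fingertips in the tool frame, in m); z points along the fingers, x is the direction in which the jaws open and shut, and the axes are right-handed (so a half turn about z gives the same grasp; the last joint's range is limited). The gripper opens to 85 mm and grips with 20 to 120 N. Pads are 22 mm wide; open, the fingers measure 114 mm over their backs; the gripper's body (76 mm by 85 mm) begins 54 mm behind the grasp point. The pads swing forward as they close: fully open they stand 13 mm farther back than shut.
Start: joints at [-1.201, 0.241, 0.005, 1.335, 0, 1.571], TCP at [0.181, -0.466, 0.245] pointing down, gripper open.
Joint ranges: [-2.72, 2.72], [-1.05, 1.87], [-1.09, 1.28], [-1.99, 2.15], [-1.42, 1.44], [-3.14, 3.14]. Speed limits (rad/s): [2.79, 2.79, 3.14, 3.14, 3.14, 3.14].

### API

Orientations are given as a unit quaternion [w, x, y, z].
In Python, from station import * gives the robot as it stands.
- The arm moves only by the tool carry_out, never from a script. Its argument "commands" is a list that holds one entry, the list of rows, each a list of 5 numbers: the shift along the tool's x, y, z in mm, then the turn about the tool's z in rad, then the opening, from -1 (shut) to 1 (fully open), so that 0 is half open. A call has exactly 5 rows; each row shifts and turns the commanded pose from where the row before left it, along the tool's axes as they then stand; what a row does not reach is not made up. A row lasts 1/12 s, in which the tool goes at most 41.7 mm and 7.16 degrees, less where a joint would pass 70% of its speed; a pose out of reach is approached as far as the arm can. A call with a gripper value outside its range is refused whole. The fingers move at their own pace and stop on an object; "force" is the grip in N (left out, the last holds). Time passes only in rows, so rows that do not move let the fingers close, or fill a call up. It gives the time, the measured TCP pose, the force and the opening at its end, in the units of the state.
- observe(): the state, without advancing time (a new reading comes with each control period).
- camera(name): name is "side" or "top" or "wrist"; returns a dict with "frame" (480x640x3 uint8, blue, green, red), "depth" (480x640 float32, m along the optical axis (not along the pixel's ray), 0 where there is no reading), "fx", "fy", "cx", "cy" (pixels), "world_to_cam" (4x4, takes a point from world to camera coordinates). Camera axes: x right, y down, z forward; pixel columns grow to the right and rows downward; lengths in m; the calibration is good to about 2 mm. The wrist camera is an equidistant fisheye: a pixel r from the principal point sees the ray r / f radians off the axis. A picture is of the moment at which its call begins.
- finish_job(): hands the job in, once; it reports no verdict.
The state is a dict: "time_s": time; "joint_pos": joint angles; "joint_velocities": joint speeds; "effort": joint torques, N m; "position": TCP position; "tool_rot": TCP orientation; "wrist_force": force on the tool from outside, world axes, zero at the start; "torque": the same for the moment, N m; "gripper_width": finger opening in m.
Only numpy, scipy, OpenCV 4.12 (cv2) and the standard library are available. Lean on these libraries where they do the work, as an engineer would, in place of code of your own. Each camera call takes 0.05 s, during which the arm holds its last target.

### The job

Lay out the loose parts on the perforated marking plate, ready for the laser. Put the riser block midway between the gauge post and the vee block, in line with them and with its long side parallel to the fence, and lay the dial ring flat and centred on top of it; stand the flanged hub, boss up, midway between the riser block and the vee block, in line with them, and stand the knurled knob directly behind the riser block (on the fence side), in the middle of the gap between block and fence. Let go of everything, and leave the jar, the caliper and the screwdriver where they are.

Things in the scene. Friction and masses are not known exactly. Their poses are not given: they have to be found in the camera images.
- plate: Perforated aluminium marking plate, fixed to the table, 220 (x) x 360 (y) x 12 mm thick, its top 12 mm above the table. Origin: centre of its underside. The fence is a dark steel bar along the whole of its +x edge (far from the robot, the back): 15 mm thick, front face at x = +95 mm, top 37 mm above the table. The small dark holes are only 6 mm wide and hold nothing. The plate's place and yaw (up to 17 degrees either way) vary.
- post: Gauge post bolted to the plate: a steel pin 24 mm in diameter with a pointed tip, on a round foot 40 mm wide; 46 mm high above the plate. Origin: centre of its underside, on the plate's top. It stands at plate x = -55 mm, and y = +150 or -150 mm (it and the vee block swap ends).
- vee: Vee block bolted to the plate: dark steel, 40 x 40 mm and 32 mm high, with a V groove along its top. Origin: centre of its underside, on the plate's top. It stands at plate x = -55 mm, at the end of the row opposite to the post, 300 mm from it.
- riser: Riser block: loose solid dark steel block, 48 (x) x 60 (y) x 24 mm high, 0.4 to 0.63 kg. Origin: centre of its underside. Lies on the table, its long (y) side within 23 degrees of the world y axis. Only its yaw to the nearest half turn matters.
- ring: Graduated dial ring: loose plain aluminium ring with dark tick marks, 56 mm outside, 36 mm inside diameter, 26 mm high, about 0.11 kg, lying flat. Origin: centre of its underside (on the axis).
- hub: Flanged hub: loose turned steel part, flange 48 mm in diameter and 10 mm thick at the bottom, round boss 28 mm in diameter above it, 42 mm high in all, about 0.25 kg. Origin: centre of the flange's underside.
- knob: Knurled knob: loose aluminium cylinder 36 mm in diameter with a ribbed side (38 mm over the ribs), 32 mm high, about 0.09 kg, standing upright. Origin: centre of its underside.
- jar: Bystander: amber jar with a black cap, 52 mm in diameter, 75 mm high, left of the caliper, in front of the plate. Origin: centre of its underside.
- caliper: Bystander: caliper, 210 mm long, 12 mm high, lying between robot and plate. Origin: middle of its beam, on the table.
- screwdriver: Bystander: screwdriver lying at the far right of the plate, about 180 mm long. Origin: underside of the tool, near its middle.
Things that resemble listed ones, but are neither listed nor needed, are in the scene too. What is shaped like the knob but blue or purple is not meant.

How it is judged:
By the outcome, as a careful person would: the job done as asked, in the order asked, and still so for the second after the job is handed in, with the robot touching nothing.
It also fails if it takes over 104 s, if anything falls off the work surface, if the arm or the gripper's body presses on something with over 40 N, if the wrist force passes 120 N, or if a joint passes its speed limit or range.

## Working session

There is one attempt and no reset: what is moved stays moved. The work goes in short steps, Python scripts to look and compute and a tool call to move; the robot and the scene stay as the last step left them, time stands still between calls to the robot, and variables do not carry over. Pictures are saved under pics/ and viewed, and the job is handed in when it is done.

Besides the shell and the picture viewer there is one more tool, called after "Emit:" by a JSON object that holds its "method" and its "body", one argument or row to a line. carry_out: Moves the arm, as the interface text tells. Its arguments: {"type":"object","properties":{"commands":{"type":"array","items":{"type":"array","items":{"type":"array","items":{"type":"number"}}}},"force":{"type":"number"}},"required":["commands"]}

```bash
ls; mkdir -p pics
python3 - <<'E'
from station import *
import cv2
print(observe())
for n in ["top","side","wrist"]:
    c=camera(n); cv2.imwrite(f"pics/{n}0.png",c["frame"]); print(n,c["fx"],c["fy"],c["cx"],c["cy"],c["world_to_cam"].tolist() if hasattr(c["world_to_cam"],'tolist') else c["world_to_cam"])
    import numpy as np; np.save(f"pics/{n}0d.npy",c["depth"]); print((c["depth"]>0).mean())
E
```

```text
pics
{'time_s': 0.0, 'joint_pos': array([-1.20102911e+00,  2.41402383e-01,  3.70184760e-03,  1.33521201e+00,
        6.27794327e-06,  1.57077455e+00]), 'joint_velocities': array([-0.00122645, -0.00208848, -0.00037629, -0.00245568,  0.00166528,
        0.00054411]), 'effort': array([-1.63878130e-04, -3.72314429e+01,  2.52409887e+01,  1.69825897e-02,
        6.70770396e-05, -1.82979925e-06]), 'position': array([ 0.18047736, -0.46562838,  0.24440969]), 'tool_rot': array([-6.00500543e-04,  8.25050656e-01, -5.65057780e-01, -8.71205343e-04]), 'wrist_force': array([ 0.4664011 ,  0.09249814, -0.1781903 ]), 'torque': array([ 0.01279542,  0.01667246, -0.03706619]), 'gripper_width': 0.08566208771970306}
top 601.3277114549816 601.3277114549816 325.08559430980256 225.5633721899678 [[0.0035727068533449127, -0.9999400742326339, 0.010348125887071642, -0.0010146024878416944], [-0.985331962673889, -0.005285664260519171, -0.17056665877757787, 0.522750993255092], [0.1706111341588282, -0.00958695451953798, -0.9852918000288435, 1.170065632850717], [0.0, 0.0, 0.0, 1.0]]
0.9960872395833333
side 473.613677465937 473.613677465937 321.56529375936515 235.72819060997764 [[-0.9998445833475262, 0.007522575892258875, -0.015944278050662373, 0.5113351288766794], [0.015724687712530914, 0.7894559057109719, -0.6136058239084865, -0.019360645514707644], [0.007971408091109605, -0.6137611781385448, -0.78945150127353, 0.9549872750195891], [0.0, 0.0, 0.0, 1.0]]
0.9959765625
wrist 371.64829954431775 371.64829954431775 319.6723158464076 235.6292992587155 [[0.36149657365251153, -0.93236712917311, -0.003429821422136405, -0.49787492114356663], [-0.8826591560888789, -0.3434043637856084, 0.32091471936554955, -0.041334488367571635], [-0.30038815124761864, -0.11298220820330493, -0.947101884286766, 0.3809786412142386], [0.0, 0.0, 0.0, 1.0]]
0.9959700520833333
```

View pics/top0.png

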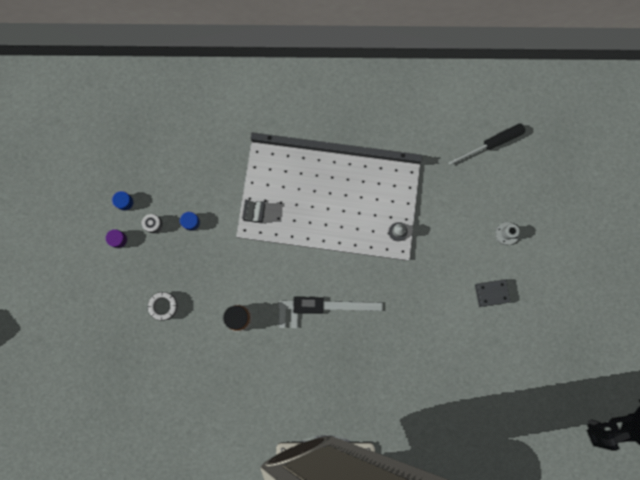

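View pics/side0.png

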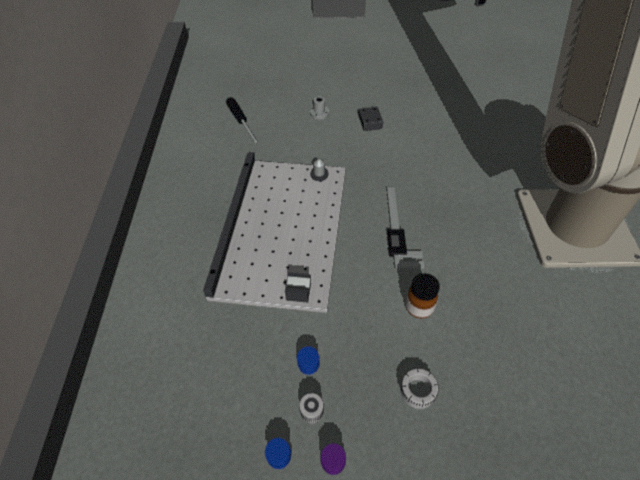

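View pics/wrist0.png

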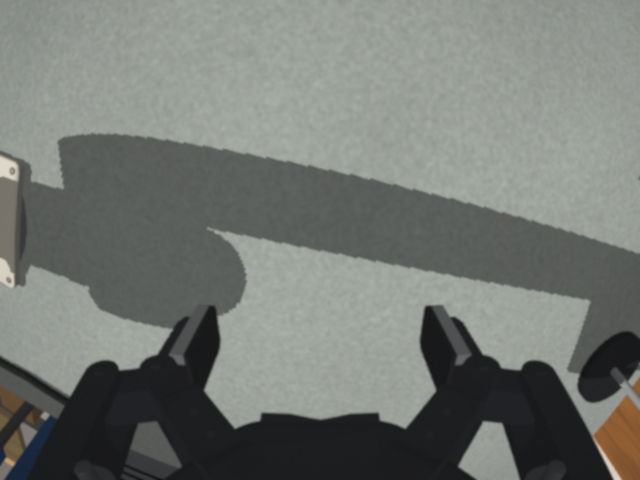

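```bash
cat > h.py <<'E'
from station import *
import numpy as np, cv2
def ray(c,u,v,z):
    W=np.array(c["world_to_cam"]);R=W[:3,:3];t=W[:3,3]
    d=R.T@np.array([(u-c["cx"])/c["fx"],(v-c["cy"])/c["fy"],1.]);o=-R.T@t
    return o+d*(z-o[2])/d[2]
def cloud(c):
    W=np.array(c["world_to_cam"]);R=W[:3,:3];t=W[:3,3]
    v,u=np.mgrid[:480,:640];d=c["depth"]
    P=np.stack([(u-c["cx"])/c["fx"]*d,(v-c["cy"])/c["fy"]*d,d],-1)
    return (P-t)@R
def proj(c,p):
    W=np.array(c["world_to_cam"]);q=W[:3,:3]@np.array(p)+W[:3,3]
    return c["cx"]+c["fx"]*q[0]/q[2],c["cy"]+c["fy"]*q[1]/q[2]
def crop(img,u0,v0,u1,v1,s): return cv2.resize(img[v0:v1,u0:u1],None,fx=s,fy=s,interpolation=cv2.INTER_CUBIC)
E
python3 - <<'E'
from h import *
t=cv2.imread("pics/top0.png");s=cv2.imread("pics/side0.png")
a=np.hstack([cv2.resize(crop(t,95,180,215,330,1),(320,400),interpolation=cv2.INTER_CUBIC),cv2.resize(crop(s,250,335,450,480,1),(480,400),interpolation=cv2.INTER_CUBIC)])
cv2.imwrite("pics/c1.png",a)
a=np.hstack([cv2.resize(crop(t,460,205,540,315,1),(320,440),interpolation=cv2.INTER_CUBIC),cv2.resize(crop(s,290,80,400,180,1),(480,440),interpolation=cv2.INTER_CUBIC)])
cv2.imwrite("pics/c2.png",a)
for n in ["top","side"]:
    c=camera(n);P=cloud(c); np.save(f"pics/{n}P.npy",P)
    print(n,"table z",np.median(P[200:210,20:60,2]) if n=="top" else np.median(P[300:340,520:600,2]))
    m=((P[...,2]>0.008)&(P[...,2]<0.09)).astype(np.uint8)
    k,l,st,ce=cv2.connectedComponentsWithStats(m)
    for i in range(1,k):
        if st[i,4]>40:
            q=P[l==i];print(st[i],np.round(ce[i]),"med",np.round(np.median(q,0),3),"min",np.round(q.min(0),3),"max",np.round(q.max(0),3))
E
```

```text
top table z -0.00012331447528581048
[    0    23   640    36 19598] [319.  40.] med [0.921 0.018 0.049] min [ 0.902 -0.686  0.008] max [0.96 0.71 0.06]
[449 123  77  42 612] [498. 139.] med [ 0.717 -0.371  0.021] min [ 0.662 -0.424  0.009] max [ 0.752 -0.26   0.031]
[  237   132   186   128 17206] [330. 195.] med [ 0.592 -0.009  0.012] min [ 0.459 -0.2    0.008] max [0.724 0.183 0.061]
[112 191  22  20 309] [122. 200.] med [0.576 0.417 0.031] min [0.56  0.402 0.008] max [0.596 0.438 0.039]
[180 212  20  19 285] [190. 221.] med [0.535 0.278 0.031] min [0.517 0.262 0.008] max [0.552 0.298 0.038]
[142 214  21  19 299] [152. 223.] med [0.529 0.354 0.031] min [0.512 0.338 0.008] max [0.548 0.376 0.039]
[496 222  23  23 373] [508. 233.] med [ 0.512 -0.374  0.02 ] min [ 0.492 -0.4    0.008] max [ 0.538 -0.355  0.048]
[106 229  21  19 306] [116. 238.] med [0.497 0.426 0.031] min [0.48  0.41  0.009] max [0.517 0.448 0.04 ]
[476 279  35  28 745] [493. 293.] med [ 0.39  -0.339  0.023] min [ 0.364 -0.373  0.008] max [ 0.418 -0.307  0.032]
[148 292  30  29 456] [163. 306.] med [0.361 0.326 0.025]
[... 1730 characters left out ...]
6 0.011] min [ 0.319 -0.027  0.008] max [0.382 0.099 0.016]
[ 405  273   35   45 1170] [422. 295.] med [0.343 0.191 0.067] min [0.313 0.155 0.008] max [0.365 0.205 0.079]
[297 346  23  28 503] [308. 359.] med [0.535 0.289 0.032] min [0.517 0.265 0.008] max [0.553 0.302 0.036]
[401 368  38  40 839] [419. 387.] med [0.363 0.334 0.026] min [0.333 0.302 0.008] max [0.39  0.359 0.031]
[299 393  25  30 569] [311. 407.] med [0.529 0.365 0.032] min [0.512 0.342 0.008] max [0.548 0.379 0.036]
[265 438  26  30 631] [278. 452.] med [0.577 0.427 0.032] min [0.559 0.408 0.009] max [0.595 0.443 0.036]
[320 443  26  32 636] [333. 458.] med [0.498 0.436 0.032] min [0.481 0.415 0.009] max [0.517 0.452 0.036]
```

View pics/c1.png

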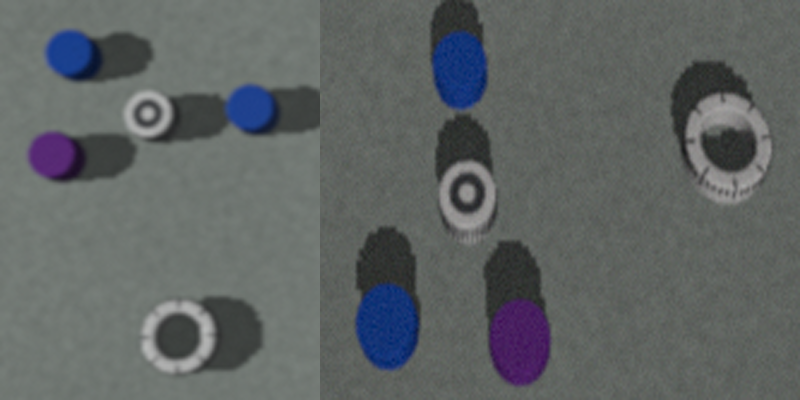

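View pics/c2.png

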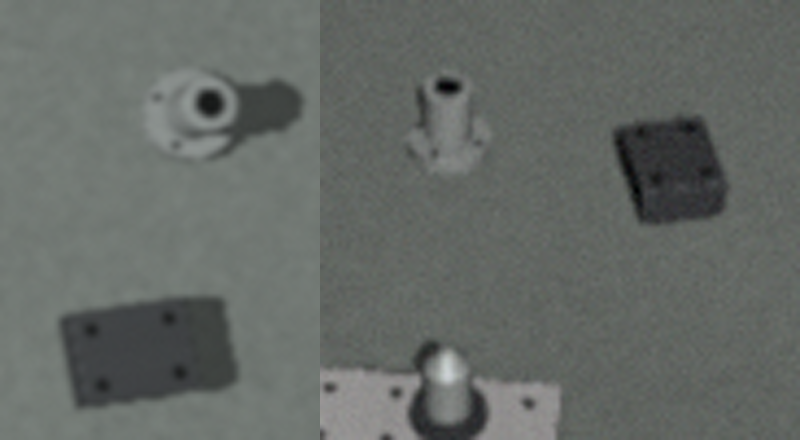

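```bash
cat > m.py <<'E'
from h import *
def rectfit(c,mask,z):
    cs,_=cv2.findContours(mask.astype(np.uint8),cv2.RETR_EXTERNAL,cv2.CHAIN_APPROX_NONE)
    k=max(cs,key=cv2.contourArea)[:,0]
    w=np.array([ray(c,u,v,z)[:2] for u,v in k])*1000
    return cv2.minAreaRect(w.astype(np.float32))
def circ(c,mask,z,win):
    u0,v0,u1,v1=win; m=np.zeros(mask.shape,np.uint8); m[v0:v1,u0:u1]=mask[v0:v1,u0:u1]
    cs,_=cv2.findContours(m,cv2.RETR_EXTERNAL,cv2.CHAIN_APPROX_NONE)
    k=max(cs,key=cv2.contourArea)[:,0]
    w=np.array([ray(c,u,v,z)[:2] for u,v in k])*1000
    e=cv2.fitEllipse(w.astype(np.float32)); return np.round(e[0],1),np.round(e[1],1)
E
python3 - <<'E'
from m import *
W={"top":dict(riser=(465,270,530,315),ring=(140,285,185,330),knob=(138,210,166,236),hub=(490,215,530,250)),
"side":dict(riser=(350,98,392,137),ring=(395,360,445,415),knob=(292,385,330,425),hub=(305,90,335,125))}
for n in ["top","side"]:
    c=camera(n);f=c["frame"];g=cv2.cvtColor(f,cv2.COLOR_BGR2GRAY);P=cloud(c)
    hsv=cv2.cvtColor(f,cv2.COLOR_BGR2HSV)
    zc=np.abs(P[...,2]-.012)<.006
    reg=np.zeros_like(zc); 
    if n=="top": reg[120:270,225:435]=1
    else: reg[140:320,190:360]=1
    m=(g>120)&reg
    r=rectfit(c,cv2.morphologyEx(m.astype(np.uint8),cv2.MORPH_CLOSE,np.ones((5,5)))[:],.012);print(n,"plate",np.round(r[0],1),np.round(r[1],1),round(r[2],2))
    for nm,z in [("riser",.024)]:
        u0,v0,u1,v1=W[n][nm]
        mm=np.zeros_like(zc);mm[v0:v1,u0:u1]=(P[v0:v1,u0:u1,2]>.019)
        r=rectfit(c,mm,z);print(n,nm,np.round(r[0],1),np.round(r[1],1),round(r[2],2))
    for nm,z,lo in [("ring",.026,.021),("knob",.032,.027),("hub",.042,.034)]:
        print(n,nm,circ(c,P[...,2]>lo,z,W[n][nm]), "bright", circ(c,g>130,z,W[n][nm]))
E
```

```text
top plate [556.7  11.4] [388.4 262.1] 82.61
top riser [ 390.7 -339. ] [47.7 62.9] 9.52
top ring (array([361.9, 326.7]), array([54.2, 54.3])) bright (array([361.6, 329.3]), array([52., 53.]))
top knob (array([529.7, 356.3]), array([34.1, 34.9])) bright (array([530.6, 359.1]), array([34.2, 35.3]))
top hub (array([ 514.8, -377.3]), array([26.3, 27.9])) bright (array([ 517.5, -372.7]), array([22.3, 37.6]))
side plate [588.5 -10.6] [386.6 218.4] 82.59
side riser [ 390.6 -333.2] [48.9 66.9] 8.68
side ring (array([361.9, 331.7]), array([55. , 55.8])) bright (array([361.7, 331.9]), array([45.7, 48.3]))
side knob (array([529.6, 361.4]), array([34.7, 35.8])) bright (array([529.6, 361.8]), array([32.5, 34.4]))Traceback (most recent call last):
  File "<stdin>", line 18, in <module>
  File "m.py", line 12, in circ
    e=cv2.fitEllipse(w.astype(np.float32)); return np.round(e[0],1),np.round(e[1],1)
cv2.error: OpenCV(4.12.0) /io/opencv/modules/imgproc/src/shapedescr.cpp:361: error: (-201:Incorrect size of input array) There should be at least 5 points to fit the ellipse in function 'fitEllipseNoDirect'
```

Run:
```python
from m import *
for n,reg in [("top",(225,120,435,275)),("side",(190,140,360,325))]:
    c=camera(n);f=c["frame"];g=cv2.cvtColor(f,cv2.COLOR_BGR2GRAY)
    u0,v0,u1,v1=reg; s=g[v0:v1,u0:u1]; t,_=cv2.threshold(s,0,255,cv2.THRESH_OTSU);print(n,"otsu",t,np.percentile(s,[5,25,50,75,95]))
    m=np.zeros_like(g);m[v0:v1,u0:u1]=(s>145)
    m=cv2.morphologyEx(m,cv2.MORPH_CLOSE,np.ones((9,9)));cv2.imwrite(f"pics/pm{n}.png",m*255)
    cs,_=cv2.findContours(m,cv2.RETR_EXTERNAL,cv2.CHAIN_APPROX_NONE);k=max(cs,key=cv2.contourArea)[:,0]
    w=np.array([ray(c,u,v,.012)[:2] for u,v in k])*1000
    r=cv2.minAreaRect(w.astype(np.float32));print(np.round(r[0],1),np.round(r[1],1),round(r[2],2)); b=cv2.boxPoints(r);print(np.round(b,1).tolist())
    # robust line fit of every edge
    a=np.deg2rad(r[2]-90 if r[2]>45 else r[2]); ex=np.array([np.cos(a),np.sin(a)]);ey=np.array([-ex[1],ex[0]])
    q=(w-np.array(r[0]));X=q@ex;Y=q@ey
    hx=(X.max()-X.min())/2;hy=(Y.max()-Y.min())/2
    for nm,A,B,h in [("front",X,Y,-hx),("back",X,Y,hx),("right",Y,X,-hy),("left",Y,X,hy)]:
        s=(abs(A-h)<8)&(abs(B)<(hy if nm in("front","back") else hx)*.85)
        p=np.polyfit(B[s],A[s],1);res=A[s]-np.polyval(p,B[s]);o=abs(res)<2;p=np.polyfit(B[s][o],A[s][o],1)
        print(nm,"off",round(p[1],2),"slope deg",round(np.degrees(np.arctan(p[0])),2),"n",o.sum(), "rms",round(res[o].std(),2))
    print("ex",ex, "yaw",np.degrees(a))
```

```text
top otsu 138.0 [ 67. 116. 121. 170. 174.]
[582.9  -5.6] [360.2 203.9] 82.61
[[458.6000061035156, -171.10000610351562], [660.7999877929688, -197.3000030517578], [707.0999755859375, 159.89999389648438], [504.8999938964844, 186.1999969482422]]
front off -100.86 slope deg 0.01 n 147 rms 0.6
back off 100.87 slope deg -0.01 n 143 rms 0.63
right off -178.09 slope deg 0.19 n 67 rms 0.7
left off 178.39 slope deg -0.08 n 80 rms 0.81
ex [ 0.99169897 -0.1285813 ] yaw -7.387619018554688
side otsu 117.0 [ 52.  98. 103. 143. 148.]
[587.7  -9.8] [381.3 215.8] 82.65
[[456.3999938964844, -185.10000610351562], [670.4000244140625, -212.6999969482422], [719.0999755859375, 165.5], [505.1000061035156, 193.10000610351562]]
front off -105.02 slope deg 0.16 n 95 rms 1.07Traceback (most recent call last):
  File "<stdin>", line 16, in <module>
    raise TypeError("expected non-empty vector for x")
TypeError: expected non-empty vector for x
```

```bash
python3 -c "
import cv2,numpy as np
cv2.imwrite('pics/pm.png',np.hstack([cv2.imread('pics/pmtop.png')[100:300,200:450],cv2.imread('pics/pmside.png')[130:330,180:370]]))"
```

```text
(no output)
```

View pics/pm.png

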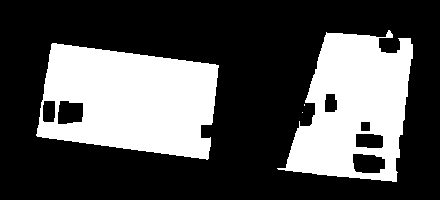

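Run:
```python
from m import *
n="side";reg=(190,140,360,325)
c=camera(n);f=c["frame"];g=cv2.cvtColor(f,cv2.COLOR_BGR2GRAY)
u0,v0,u1,v1=reg; s=g[v0:v1,u0:u1]
m=np.zeros_like(g);m[v0:v1,u0:u1]=(s>122)
k=[ (u,v) for v,u in np.argwhere(m)]
w=np.array([ray(c,u,v,.012)[:2] for u,v in k])*1000
a=np.deg2rad(-7.39);ex=np.array([np.cos(a),np.sin(a)]);ey=np.array([-ex[1],ex[0]])
o=np.array([590.3,-6.5]);q=w-o;X=q@ex;Y=q@ey
# row-wise extents
for nm,A,B,bins,sg in [("front",X,Y,range(-160,170,20),-1),("back",X,Y,range(-160,170,20),1),("right",Y,X,range(-90,80,12),-1),("left",Y,X,range(-90,80,12),1)]:
    print(nm,[round(float((sg*A[(abs(B-b)<5)]).max()*sg),1) for b in bins])
# post and vee from clouds
R=np.stack([ex,ey])
for n in ["top","side"]:
    P=cloud(camera(n)).reshape(-1,3)*1000; L=np.c_[(P[:,:2]-o)@R.T,P[:,2]]
    for y in (150,-150):
        s=(abs(L[:,0]+55)<35)&(abs(L[:,1]-y)<35)&(L[:,2]>28);print(n,y,s.sum(),np.round(L[s].min(0),1),np.round(L[s].max(0),1),np.round(np.median(L[s],0),1))
        s&=(L[:,2]>42);  print("  tip",s.sum(),np.round(L[s].mean(0),1) if s.any() else "")
    s=(L[:,2]>34)&(L[:,2]<45)&(abs(L[:,1])<190)&(L[:,0]>80)&(L[:,0]<130);print("fence",np.round(np.percentile(L[s],[1,99],axis=0),1))
```

```text
front [-110.0, -109.8, -109.7, -109.5, -109.3, -110.4, -109.0, -110.3, -109.2, -110.5, -109.4, -109.5, -109.9, -110.0, -110.1, -110.1, -109.4]
back [93.6, 93.2, 93.0, 93.4, 93.2, 93.8, 93.6, 93.4, 93.8, 93.8, 93.6, 94.0, 94.0, 94.0, 93.8, 93.8, 93.8]
right [-176.1, -177.4, -176.9, -197.5, -190.6, -176.1, -175.0, -176.7, -175.8, -177.1, -176.4, -175.2, -177.0, -175.8, -174.7]
left [188.0, 187.4, 186.6, 187.6, 187.4, 188.4, 187.6, 187.4, 188.2, 187.6, 187.4, 186.7, 187.7, 187.3, 186.7]
top 150 388 [-75.  127.9  28. ] [-34.1 169.2  48.8] [-55.6 150.2  39.3]
  tip 127 [-55.7 148.3  44.4]
top -150 127 [ -66.8 -162.5   28.1] [ -44.9 -139.4   60.9] [ -57.  -149.9   50.9]
  tip 108 [ -56.  -150.7   51.9]
fence [[  94.2 -177.6   34.1]
 [ 110.   175.    42.5]]
side 150 559 [-75.8 130.7  28. ] [-35.7 173.6  47.6] [-56.3 148.8  38.8]
  tip 196 [-56.1 152.3  44.2]
side -150 142 [ -67.5 -154.5   28.7] [ -43.7 -133.3   60. ] [ -57.6 -141.1   46.1]
  tip 91 [ -56.6 -143.1   50.3]
fence [[  93.7 -174.7   34.5]
 [ 109.2  180.8   40.2]]
```

Run:
```python
from m import *
import station
print([x for x in dir(station) if not x.startswith('_')], getattr(station,'tcp_to_tips',None))
t=camera("top");s=camera("side")
G={}
for n,c,w in [("top",t,(465,270,530,315)),("side",s,(350,98,392,137))]:
    g=cv2.cvtColor(c["frame"],cv2.COLOR_BGR2GRAY);u0,v0,u1,v1=w
    big=crop(g,u0,v0,u1,v1,10);cv2.imwrite(f"pics/r_{n}.png",big)
for n,c,w in [("top",t,(495,218,525,248)),("side",s,(305,92,335,122))]:
    g=cv2.cvtColor(c["frame"],cv2.COLOR_BGR2GRAY);u0,v0,u1,v1=w
    cv2.imwrite(f"pics/h_{n}.png",crop(g,u0,v0,u1,v1,12))
a=[cv2.resize(cv2.imread(f"pics/{k}.png"),(390,290)) for k in("r_top","r_side","h_top","h_side")]
cv2.imwrite("pics/rh.png",np.vstack([np.hstack(a[:2]),np.hstack(a[2:])]))
```

```text
['MotionError', 'camera', 'finish_job', 'observe', 'tcp_to_tips'] 0.014
```

View pics/rh.png

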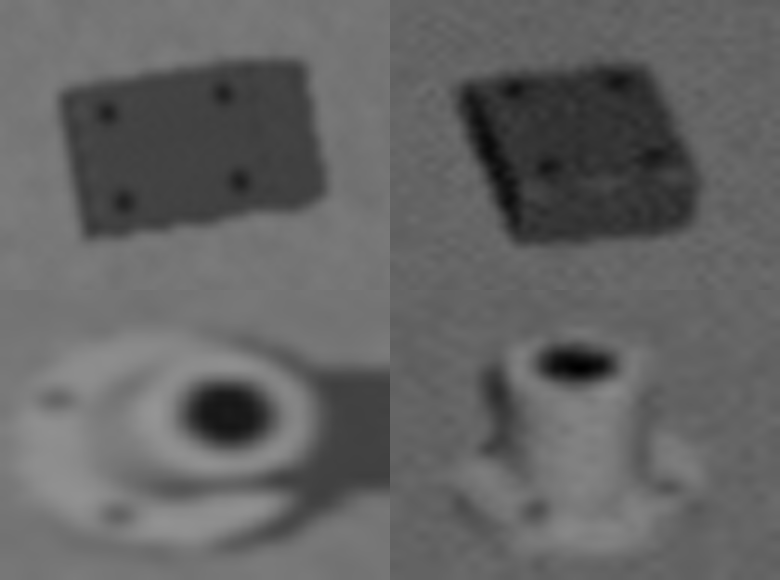

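Run:
```python
from m import *
t=camera("top");s=camera("side")
for nm,c,w,pts,z in [("riserT",t,(465,270,65,45),[(107,112),(224,94),(240,181),(124,202)],.024),("riserS",s,(350,98,42,39),[(123,90),(228,82),(265,155),(160,167)],.024),
 ("hubT",t,(495,218,30,30),[(229,123)],.042),("hubS",s,(305,92,30,30),[(188,73)],.042)]:
    q=np.array([ray(c,w[0]+x*w[2]/390-.45,w[1]+y*w[3]/290-.45,z)[:2] for x,y in pts])*1000
    print(nm,np.round(q.mean(0),1))
    if len(q)==4:
        print(np.round(q,1).tolist(), [round(float(np.degrees(np.arctan2(d[0],-d[1]))),1) for d in (q[1]-q[0],q[2]-q[3])], [round(float(np.degrees(np.arctan2(d[1],d[0]))),1) for d in (q[0]-q[3],q[1]-q[2])])
```

```text
riserT [ 391.  -340.1]
[[401.9, -318.0], [407.8, -357.9], [380.5, -362.0], [373.9, -322.5]] [8.3, 9.6] [9.3, 8.6]
riserS [ 390.2 -337.5]
[[407.6, -355.2], [379.7, -358.6], [373.0, -320.7], [400.5, -315.4]] [-83.0, -79.1] [-79.9, -80.0]
hubT [ 515.6 -378.4]
hubS [ 514.2 -375.7]
```

Emit:
{"method": "carry_out", "body": {
  "commands": [
    [[0,0,5,-0.117,1],[0,0,5,-0.117,1],[0,0,5,-0.117,1],[0,0,5,-0.117,1],[0,0,5,-0.117,1]]
  ],
  "force": 60
}}

```text
time_s: 1.22
position: [0.1807, -0.4662, 0.2201]
tool_rot: [0.0, 0.954, -0.3, 0.0]
wrist_force: [0.3, -0.5, -0.4]
gripper_width: 0.0852
```

Emit:
{"method": "carry_out", "body": {
  "commands": [
    [[0,0,5,-0.117,1],[0,0,5,-0.117,1],[0,0,5,-0.117,1],[0,0,5,-0.117,1],[0,0,5,-0.117,1]]
  ]
}}

```text
time_s: 1.63
position: [0.1807, -0.4662, 0.1951]
tool_rot: [0.0, 1.0, -0.013, 0.0]
wrist_force: [-0.6, 0.3, -0.7]
gripper_width: 0.0853
```

Emit:
{"method": "carry_out", "body": {
  "commands": [
    [[0,0,5,-0.117,1],[0,0,5,-0.117,1],[0,0,5,-0.117,1],[0,0,5,-0.117,1],[0,0,5,-0.117,1]]
  ]
}}

```text
time_s: 2.05
position: [0.1807, -0.4662, 0.1701]
tool_rot: [0.0, 0.961, 0.276, 0.0]
wrist_force: [0.9, 0.3, -0.6]
gripper_width: 0.0856
```

Emit:
{"method": "carry_out", "body": {
  "commands": [
    [[0,0,5,-0.117,1],[0,0,5,-0.117,1],[0,0,5,-0.117,1],[0,0,5,-0.117,1],[0,0,5,-0.117,1]]
  ]
}}

```text
time_s: 2.47
position: [0.1807, -0.4663, 0.1451]
tool_rot: [0.0, 0.841, 0.542, -0.0]
wrist_force: [0.7, -0.1, -0.4]
gripper_width: 0.0857
```

Emit:
{"method": "carry_out", "body": {
  "commands": [
    [[0,0,5,-0.117,1],[0,0,5,-0.117,1],[0,0,5,-0.117,1],[0,0,5,-0.117,1],[0,0,5,-0.117,1]]
  ]
}}

```text
time_s: 2.88
position: [0.1807, -0.4663, 0.1201]
tool_rot: [0.0, 0.649, 0.761, -0.0]
wrist_force: [-0.0, -0.0, 0.6]
gripper_width: 0.0858
```

Emit:
{"method": "carry_out", "body": {
  "commands": [
    [[9,23,0,0,1],[9,23,0,0,1],[9,23,0,0,1],[9,23,0,0,1],[9,23,0,0,1]]
  ]
}}

```text
time_s: 3.3
position: [0.2884, -0.4037, 0.1204]
tool_rot: [0.0, 0.651, 0.759, -0.0]
wrist_force: [-0.9, -0.1, 0.2]
gripper_width: 0.0854
```

Emit:
{"method": "carry_out", "body": {
  "commands": [
    [[9,22,0,0,1],[9,22,0,0,1],[9,22,0,0,1],[9,22,0,0,1],[9,22,0,0,1]]
  ]
}}

```text
time_s: 3.72
position: [0.3904, -0.3422, 0.1204]
tool_rot: [0.0, 0.651, 0.759, -0.0]
wrist_force: [0.8, 0.3, -0.3]
gripper_width: 0.0854
```

```bash
cat >> h.py <<'E'
def st():
    o=observe();w,x,y,z=o["tool_rot"];X=np.array([1-2*(y*y+z*z),2*(x*y+w*z),2*(x*z-w*y)])
    Z=np.array([2*(x*z+w*y),2*(y*z-w*x),1-2*(x*x+y*y)])
    phi=np.arctan2(X[1],X[0]);print("t",round(o["time_s"],2),"pos",np.round(o["position"]*1000,1),"phi",round(np.degrees(phi),2),"Z",np.round(Z,3),"w",round(o["gripper_width"]*1000,1),"F",np.round(o["wrist_force"],1),"q",np.round(o["joint_pos"],2))
    return o["position"]*1000,phi
def go(x,y,z=None,ph=None):
    p,phi=st()
    f=phi if ph is None else np.radians(ph)
    d=np.array([x,y])-p[:2]
    print("turn",round(-(f-phi),4),"shift(after turn) x",round(d@[np.cos(f),np.sin(f)],1),"y",round(d@[np.sin(f),-np.cos(f)],1),"z",None if z is None else round(p[2]-z,1))
E
python3 -c "
from h import *
go(390.7,-339,16,99)"
```

```text
t 3.72 pos [ 390.4 -342.2  120.4] phi 98.78 Z [ 0. -0. -1.] w 85.4 F [ 0.8  0.3 -0.3] q [-0.72  0.37 -0.16  1.04 -0.   -0.87]
turn -0.0038 shift(after turn) x 3.1 y 0.8 z 104.4
```

Emit:
{"method": "carry_out", "body": {
  "commands": [
    [[1,0,10,0,1],[1,0,10,0,1],[1,1,10,0,1],[0,0,10,0,1],[0,0,10,0,1]]
  ]
}}

```text
time_s: 4.13
position: [0.3887, -0.3399, 0.0689]
tool_rot: [-0.001, 0.651, 0.759, -0.0]
wrist_force: [-0.2, -0.6, 0.3]
gripper_width: 0.0854
```

```bash
python3 -c "
from h import *
c=camera('wrist');cv2.imwrite('pics/w1.png',c['frame']);st()
W=np.array(c['world_to_cam']);print('cam pos',-W[:3,:3].T@W[:3,3])"
```

```text
t 4.18 pos [ 387.7 -339.1   67. ] phi 98.7 Z [-0.004  0.003 -1.   ] w 85.3 F [-0.3  0.6 -1.7] q [-0.72  0.42 -0.24  0.92 -0.   -0.87]
cam pos [ 0.30688758 -0.35193902  0.19683923]
```

View pics/w1.png

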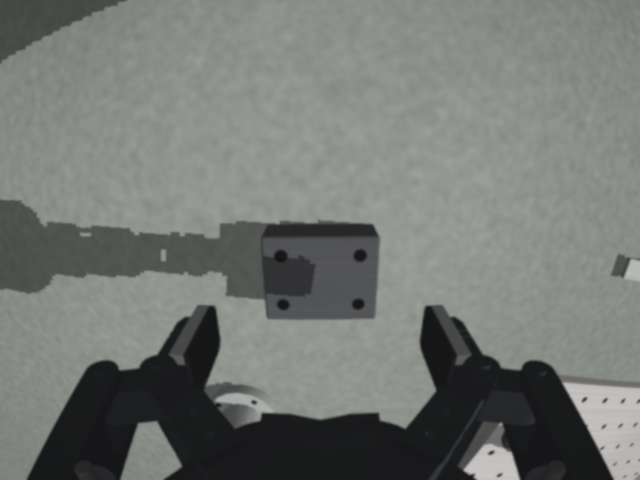

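```bash
cat >> h.py <<'E'
def wray(c,u,v,z):
    W=np.array(c["world_to_cam"]);R=W[:3,:3];t=W[:3,3];o=-R.T@t
    a=np.array([u-c["cx"],v-c["cy"]]);r=np.hypot(*a);th=r/c["fx"]
    d=R.T@np.array([*(a/r*np.sin(th)),np.cos(th)])
    return o+d*(z-o[2])/d[2]
E
python3 -c "
from h import *
go(390.7,-339,16,99)
c=camera('wrist');g=cv2.cvtColor(c['frame'],cv2.COLOR_BGR2GRAY)
q=np.array([wray(c,u,v,.024)[:2]*1000 for u,v in [(281,256),(360,256),(358,304),(283,304)]]);print(q.round(1).tolist(),q.mean(0))
st()"
```

```text
t 4.18 pos [ 387.7 -339.1   67. ] phi 98.7 Z [-0.004  0.003 -1.   ] w 85.3 F [-0.3  0.6 -1.7] q [-0.72  0.42 -0.24  0.92 -0.   -0.87]
turn -0.0053 shift(after turn) x -0.4 y 2.9 z 51.0
[[376.6, -359.2], [370.7, -320.3], [397.7, -316.1], [403.5, -355.1]] [ 387.11087737 -337.65339437]
t 4.23 pos [ 387.8 -339.1   67.9] phi 98.7 Z [-0.004  0.003 -1.   ] w 85.3 F [-0.7 -0.1 -0.8] q [-0.72  0.42 -0.23  0.92 -0.   -0.87]
```

Emit:
{"method": "carry_out", "body": {
  "commands": [
    [[0,0,0,0,1],[0,0,0,0,1],[0,0,0,0,1],[0,0,0,0,1],[0,0,0,0,1]]
  ]
}}

```text
time_s: 4.65
position: [0.3902, -0.3401, 0.0708]
tool_rot: [0.001, 0.651, 0.759, -0.0]
wrist_force: [-0.4, -0.3, -0.0]
gripper_width: 0.0855
```

```bash
python3 -c "
from h import *
go(390.7,-339,16,99)
c=camera('wrist');cv2.imwrite('pics/w2.png',c['frame']);g=cv2.cvtColor(c['frame'],cv2.COLOR_BGR2GRAY)
m=g[235:325,255:390]; b=cv2.adaptiveThreshold(m,1,cv2.ADAPTIVE_THRESH_MEAN_C,cv2.THRESH_BINARY_INV,21,12)
k,l,s,ce=cv2.connectedComponentsWithStats(b)
print([(np.round(ce[i]+[255,235],1).tolist(),s[i,4]) for i in range(1,k) if 40<s[i,4]<200])"
```

```text
t 4.65 pos [ 390.2 -340.1   70.8] phi 98.77 Z [ 0.001 -0.001 -1.   ] w 85.5 F [-0.4 -0.3 -0. ] q [-0.72  0.42 -0.23  0.92 -0.   -0.87]
turn -0.004 shift(after turn) x 1.0 y 0.7 z 54.8
[([281.6, 251.6], np.int32(121)), ([360.6, 251.2], np.int32(125)), ([303.9, 278.8], np.int32(107)), ([358.5, 299.7], np.int32(111)), ([284.2, 300.2], np.int32(101))]
```

```bash
python3 -c "
from h import *
c=camera('wrist')
q=np.array([wray(c,u,v,.024)[:2]*1000 for u,v in [(281.6,251.6),(360.6,251.2),(358.5,299.7),(284.2,300.2)]]);print(q.round(1).tolist(),q.mean(0),np.degrees(np.arctan2(*(q[1]-q[0])[::-1])),np.degrees(np.arctan2(*(q[2]-q[3])[::-1])))
go(391,-339,16,98.9)"
```

```text
[[378.3, -360.5], [372.0, -321.0], [399.6, -316.7], [405.9, -355.9]] [ 388.9853027  -338.50801745] 99.06340160105577 99.1574573733705
t 4.75 pos [ 390.1 -340.    70.7] phi 98.78 Z [ 0.001 -0.    -1.   ] w 85.4 F [-0.5  0.9 -0.4] q [-0.72  0.42 -0.23  0.92  0.   -0.87]
turn -0.0021 shift(after turn) x 0.8 y 1.1 z 54.7
```

Emit:
{"method": "carry_out", "body": {
  "commands": [
    [[0.5,0,15,-0.005,1],[0.5,0,15,0,1],[0,0,10,0,1],[0,0,8,0,1],[0,0,6,0,1]]
  ]
}}

```text
time_s: 5.17
position: [0.3895, -0.3386, 0.0155]
tool_rot: [-0.0, 0.649, 0.761, 0.0]
wrist_force: [0.2, -0.2, 0.3]
gripper_width: 0.0855
```

Emit:
{"method": "carry_out", "body": {
  "commands": [
    [[0,0,0,0,1],[0,0,0,0,1],[0,0,0,0,0],[0,0,0,0,-1],[0,0,0,0,-1]]
  ],
  "force": 60
}}

```text
time_s: 5.58
position: [0.3904, -0.3395, 0.0174]
tool_rot: [0.001, 0.649, 0.761, -0.0]
wrist_force: [-0.7, -0.9, 3.0]
gripper_width: 0.0584
```

Emit:
{"method": "carry_out", "body": {
  "commands": [
    [[0,0,0,0,-1],[0,0,0,0,-1],[0,0,0,0,-1],[0,0,0,0,-1],[0,0,0,0,-1]]
  ]
}}

```text
time_s: 6.0
position: [0.3904, -0.3395, 0.0174]
tool_rot: [0.001, 0.649, 0.761, -0.0]
wrist_force: [-0.5, -0.5, 6.2]
gripper_width: 0.0582
```

```bash
python3 -c "
from h import *
st()
c=camera('wrist');cv2.imwrite('pics/w3.png',c['frame'])"
```

```text
t 6.0 pos [ 390.4 -339.5   17.4] phi 99.06 Z [ 0.002 -0.002 -1.   ] w 58.2 F [-0.5 -0.5  6.2] q [-0.72  0.49 -0.29  0.79 -0.   -0.87]
```

View pics/w3.png

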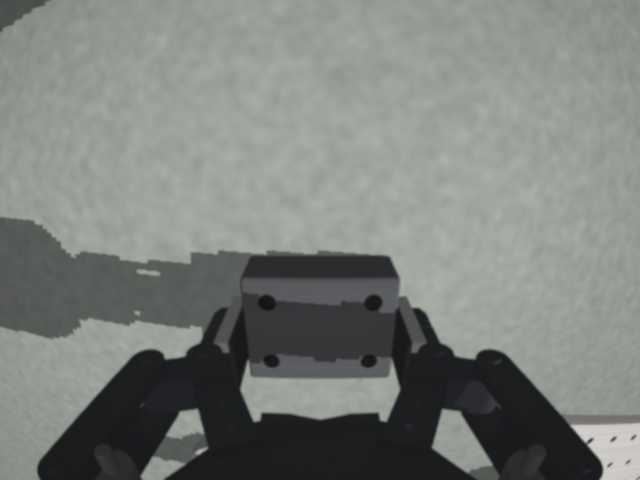

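Emit:
{"method": "carry_out", "body": {
  "commands": [
    [[0,0,-4,0,-1],[0,0,-8,0,-1],[0,0,-12,0.03,-1],[0,0,-12,0.03,-1],[0,0,-12,0.03,-1]]
  ]
}}

```text
time_s: 6.47
position: [0.3887, -0.3379, 0.0641]
tool_rot: [-0.002, 0.683, 0.73, -0.0]
wrist_force: [-0.3, 0.1, -4.9]
gripper_width: 0.0588
```

Emit:
{"method": "carry_out", "body": {
  "commands": [
    [[0,0,-12,0.04,-1],[0,0,-12,0.04,-1],[0,0,-10,0.04,-1],[0,0,-8,0.04,-1],[0,0,-4,0.035,-1]]
  ]
}}

```text
time_s: 6.88
position: [0.3894, -0.3385, 0.111]
tool_rot: [-0.0, 0.751, 0.66, -0.0]
wrist_force: [0.0, -0.1, -6.1]
gripper_width: 0.0587
```

```bash
python3 -c "
from h import *
go(535.8,1.9,29,82.6)"
```

```text
t 6.88 pos [ 389.4 -338.5  111. ] phi 82.63 Z [-0.  0. -1.] w 58.7 F [ 0.  -0.1 -6.1] q [-0.72  0.37 -0.18  1.02  0.   -0.59]
turn 0.0005 shift(after turn) x 356.4 y 101.3 z 82.0
```

Emit:
{"method": "carry_out", "body": {
  "commands": [
    [[12,3,0,0,-1],[20,5,0,0,-1],[28,8,0,0,-1],[30,9,0,0,-1],[30,9,0,0,-1]]
  ]
}}

```text
time_s: 7.3
position: [0.4378, -0.222, 0.1095]
tool_rot: [-0.001, 0.751, 0.661, -0.0]
wrist_force: [0.3, -0.1, -6.6]
gripper_width: 0.0585
```

Emit:
{"method": "carry_out", "body": {
  "commands": [
    [[30,9,0,0,-1],[30,9,0,0,-1],[30,8,0,0,-1],[30,8,0,0,-1],[26,7,0,0,-1]]
  ]
}}

```text
time_s: 7.72
position: [0.497, -0.0816, 0.1095]
tool_rot: [-0.001, 0.75, 0.662, -0.0]
wrist_force: [0.7, -0.0, -5.4]
gripper_width: 0.0588
```

Emit:
{"method": "carry_out", "body": {
  "commands": [
    [[24,7,0,0,-1],[22,6,0,0,-1],[20,6,0,0,-1],[16,4,0,0,-1],[8,3,0,0,-1]]
  ]
}}

```text
time_s: 8.13
position: [0.5343, 0.0043, 0.1094]
tool_rot: [-0.001, 0.749, 0.662, -0.0]
wrist_force: [0.1, -0.2, -5.5]
gripper_width: 0.0587
```

Emit:
{"method": "carry_out", "body": {
  "commands": [
    [[0,0,0,0,-1],[0,0,10,0,-1],[0,0,10,0,-1],[0,0,10,0,-1],[0,0,5,0,-1]]
  ]
}}

```text
time_s: 8.55
position: [0.5329, 0.0006, 0.0728]
tool_rot: [-0.001, 0.751, 0.66, -0.002]
wrist_force: [-0.4, -0.4, -5.5]
gripper_width: 0.0588
```

Emit:
{"method": "carry_out", "body": {
  "commands": [
    [[0,0,0,0,-1],[0,0,0,0,-1],[0,0,0,0,-1],[0,0,0,0,-1],[0,0,0,0,-1]]
  ]
}}

```text
time_s: 8.97
position: [0.5354, 0.0015, 0.0759]
tool_rot: [0.0, 0.751, 0.661, 0.0]
wrist_force: [-0.0, 0.4, -5.4]
gripper_width: 0.0589
```

```bash
python3 -c "
from h import *
go(535.8,1.9,29,82.6)
c=camera('wrist');cv2.imwrite('pics/w4.png',c['frame'])"
```

```text
t 8.97 pos [535.4   1.5  75.9] phi 82.73 Z [ 0.001 -0.    -1.   ] w 58.9 F [-0.   0.4 -5.4] q [ 0.    0.44 -0.17  0.95 -0.    0.13]
turn 0.0022 shift(after turn) x 0.5 y 0.3 z 46.9
```

View pics/w4.png

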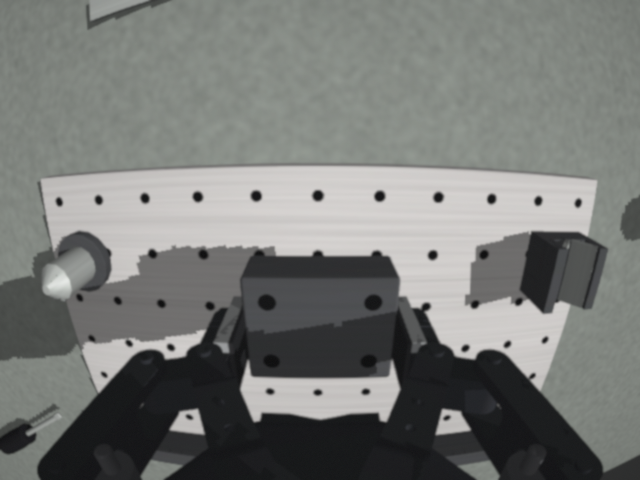

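```bash
cat >> h.py <<'E'
def blobs(g,win,lo=40,hi=220,k=15,C=20):
    u0,v0,u1,v1=win
    b=cv2.adaptiveThreshold(g[v0:v1,u0:u1],1,cv2.ADAPTIVE_THRESH_MEAN_C,cv2.THRESH_BINARY_INV,k|1,C)
    n,l,s,ce=cv2.connectedComponentsWithStats(b)
    return [(ce[i]+[u0,v0]).round(1).tolist()+[int(s[i,4])] for i in range(1,n) if lo<s[i,4]<hi]
E
python3 -c "
from h import *
c=camera('wrist');g=cv2.cvtColor(c['frame'],cv2.COLOR_BGR2GRAY)
B=blobs(g,(50,185,590,212));B.sort();print(B)
R=blobs(g,(255,290,388,372),C=6);print(R)
q=np.array([wray(c,u,v,.012)[:2]*1000 for u,v,_ in B]);print(q.round(1).tolist());
p=np.polyfit(q[:,1],q[:,0],1);print('row yaw',np.degrees(np.arctan(-p[0])),'mean',q.mean(0))
R=[(267,302.5),(373,302.5),(369,361.5),(271,361.5)]
r=np.array([wray(c,u,v,.0825)[:2]*1000 for u,v in R]);print(r.round(1).tolist(),r.mean(0))
for a,b in ((0,1),(3,2)):
  d=r[b]-r[a];print(np.degrees(np.arctan2(-d[0],d[1])),np.hypot(*d))
st()
"
```

```text
[[58.6, 201.5, 58], [98.4, 199.7, 65], [144.6, 198.0, 79], [197.4, 196.7, 87], [255.8, 195.8, 96], [317.4, 195.2, 100], [379.2, 196.0, 97], [438.0, 197.1, 89], [491.1, 198.8, 77], [537.7, 200.7, 66], [577.8, 202.8, 58]]
[[266.5, 302.1, 215], [372.8, 302.0, 214], [271.2, 360.6, 150], [368.5, 360.7, 159]]
[[474.2, -156.5], [478.5, -123.8], [482.8, -91.3], [487.1, -58.8], [491.4, -26.2], [495.4, 6.4], [499.9, 39.0], [504.1, 71.7], [508.4, 104.3], [512.6, 137.0], [516.9, 169.8]]
row yaw -7.445353598815215 mean [495.5847086   6.4958276]
[[517.7, -15.2], [522.8, 24.1], [550.7, 20.8], [545.6, -19.1]] [534.22514171   2.64142999]
-7.3345263304460895 39.64711079668556
-7.368785284966265 40.18992164996966
t 9.07 pos [535.3   1.5  75.8] phi 82.74 Z [ 0.001 -0.    -1.   ] w 58.9 F [-0.5  0.4 -5.7] q [ 0.    0.44 -0.17  0.95 -0.    0.13]
```

Emit:
{"method": "carry_out", "body": {
  "commands": [
    [[0,0,8,0,-1],[0,0,12,0,-1],[0,0,12,0,-1],[0,0,7,0,-1],[0,0,4,0,-1]]
  ]
}}

```text
time_s: 9.48
position: [0.5339, 0.0016, 0.0308]
tool_rot: [-0.001, 0.75, 0.661, -0.001]
wrist_force: [-0.5, 0.5, -5.9]
gripper_width: 0.0585
```

Emit:
{"method": "carry_out", "body": {
  "commands": [
    [[0,0,0,0,-1],[0,0,0,0,-1],[0,0,0,0,-1],[0,0,0,0,-1],[0,0,0,0,-1]]
  ]
}}

```text
time_s: 9.9
position: [0.5355, 0.0016, 0.0329]
tool_rot: [0.0, 0.75, 0.661, 0.001]
wrist_force: [-0.8, 0.2, -5.3]
gripper_width: 0.0583
```

```bash
python3 -c "
from h import *
go(535.8,1.9,29,82.6)
c=camera('wrist');cv2.imwrite('pics/w5.png',c['frame']);g=cv2.cvtColor(c['frame'],cv2.COLOR_BGR2GRAY)
print(blobs(g,(20,180,620,255),C=14)); print(blobs(g,(255,290,388,372),C=6))
t=camera('top');cv2.imwrite('pics/t5.png',crop(t['frame'],220,120,440,285,3.6))
"
```

```text
t 9.9 pos [535.5   1.6  32.9] phi 82.73 Z [ 0.001  0.    -1.   ] w 58.3 F [-0.8  0.2 -5.3] q [ 0.    0.5  -0.22  0.85  0.    0.13]
turn 0.0024 shift(after turn) x 0.4 y 0.3 z 3.9
[[239.1, 217.7, 150], [316.6, 217.6, 162], [106.6, 219.1, 105], [167.8, 218.1, 130], [394.6, 218.1, 154], [466.5, 218.9, 128], [56.1, 220.2, 86], [528.4, 220.1, 104], [579.7, 221.3, 83]]
[[266.5, 302.0, 212], [372.9, 302.0, 217], [271.3, 360.6, 149], [368.5, 360.7, 159]]
```

View pics/w5.png

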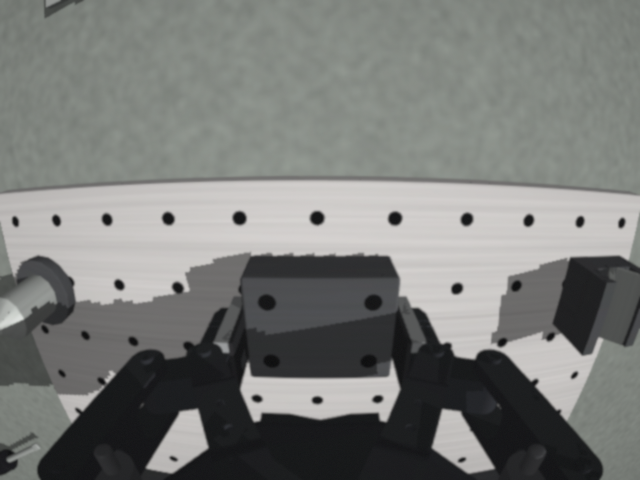

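View pics/t5.png

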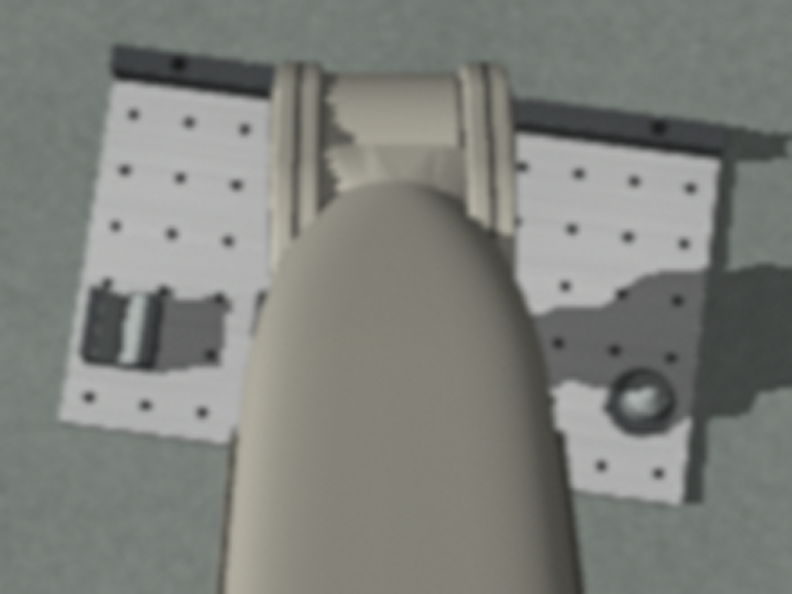

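```bash
python3 -c "
from h import *
c=camera('wrist')
a=np.radians(-7.42);ex=np.array([np.cos(a),np.sin(a)]);ey=np.array([-ex[1],ex[0]])
f=lambda u,v,z:wray(c,u,v,z)[:2]*1000
row=np.array([f(u,v,.012) for u,v in [(56.1,220.2),(106.6,219.1),(167.8,218.1),(239.1,217.7),(316.6,217.6),(394.6,218.1),(466.5,218.9),(528.4,220.1),(579.7,221.3)]])
p=np.polyfit(row[:,1],row[:,0],1);print('yaw',np.degrees(np.arctan(-p[0])))
o=row.mean(0)
r=np.array([f(u,v,.0395) for u,v in [(266.5,302),(372.9,302),(271.3,360.6),(368.5,360.7)]]);rc=r.mean(0)
L=lambda q:(((q-o)@ex).round(2),((q-o)@ey).round(2))
print('riser rel front-row centre',L(rc),'world',rc)
print('back hole',L(f(317,400,.012)),'front edge',[L(f(u,v,.012)) for u,v in [(240,179.5),(317,178),(395,179.5)]])
d=r[1]-r[0];print('riser yaw',np.degrees(np.arctan2(-d[0],d[1])))
# top: front row holes + back row
"
```

```text
yaw -7.440050174930352
riser rel front-row centre (np.float64(38.65), np.float64(1.24)) world [533.70261838   2.64721153]
back hole (np.float64(101.6), np.float64(-0.04)) front edge [(np.float64(-16.36), np.float64(-31.63)), (np.float64(-16.7), np.float64(-0.0)), (np.float64(-16.48), np.float64(31.98))]
riser yaw -7.324372535067696
```

```bash
python3 -c "
from h import *
c=camera('top');g=cv2.cvtColor(cv2.imread('pics/top0.png'),cv2.COLOR_BGR2GRAY)
a=np.radians(-7.42);ex=np.array([np.cos(a),np.sin(a)]);ey=np.array([-ex[1],ex[0]]);o=np.array([590.3,-6.5])
b4=cv2.resize(g,None,fx=4,fy=4,interpolation=cv2.INTER_CUBIC)
B=blobs(b4,(236*4,130*4,424*4,262*4),lo=15,hi=400,k=41,C=12)
L=np.array([((ray(c,(u-1.5)/4,(v-1.5)/4,.012)[:2]*1000-o)@np.stack([ex,ey]).T) for u,v,_ in B])
L=L[np.lexsort((L[:,1],L[:,0].round(-1)))]
import itertools
for r in range(-110,110,6):
  s=(L[:,0]>=r)&(L[:,0]<r+6)
  if s.sum()>2: print(r,L[s,0].mean().round(2),L[s,1].round(1).tolist())
"
```

```text
-98 -93.9 [-165.8, -132.9, -99.8, -66.8, -33.9, -0.7, 32.2, 65.1, 98.2, 131.2, 164.1]
-62 -59.84 [-99.9, -66.9, -33.8, -0.8, 32.3, 65.2]
-26 -25.74 [-165.7, -132.7, -33.7, -0.7, 32.1, 65.4]
4 8.08 [-165.5, -132.8, -99.9, -66.6, -33.8, -0.8, 32.1, 65.1, 98.1, 131.4, 164.5]
40 42.29 [-165.6, -132.8, -99.7, -66.7, -33.9, -0.7, 32.0, 65.5, 98.2, 131.4, 164.1]
70 75.87 [-66.7, -33.6, -0.8, 32.3]
76 76.22 [-165.7, -132.8, -99.7, 65.2, 98.2, 131.2, 164.3]
```

Emit:
{"method": "carry_out", "body": {
  "commands": [
    [[-0.6,0.3,0,0.002,-1],[-0.6,0,0,0,-1],[0,0,1,0,-1],[0,0,1,0,-1],[0,0,0.8,0,-1]]
  ]
}}

```text
time_s: 10.52
position: [0.535, 0.0003, 0.0294]
tool_rot: [-0.0, 0.751, 0.66, -0.0]
wrist_force: [-1.9, 0.2, 5.7]
gripper_width: 0.0586
```

Emit:
{"method": "carry_out", "body": {
  "commands": [
    [[0,0,0.5,0,-1],[0,0,0.4,0,-1],[0,0,0,0,-1],[0,0,0,0,-1],[0,0,0,0,-1]]
  ]
}}

```text
time_s: 10.93
position: [0.535, 0.0003, 0.0294]
tool_rot: [0.0, 0.751, 0.66, 0.0]
wrist_force: [-3.9, 0.1, 6.4]
gripper_width: 0.0585
```

```bash
python3 -c "
from h import *
st()
c=camera('wrist');cv2.imwrite('pics/w6.png',c['frame']);g=cv2.cvtColor(c['frame'],cv2.COLOR_BGR2GRAY)
f=lambda u,v,z:wray(c,u,v,z)[:2]*1000
a=np.radians(-7.42);ex=np.array([np.cos(a),np.sin(a)]);ey=np.array([-ex[1],ex[0]])
H=[b for b in blobs(g,(200,180,440,255),C=14)];H.sort();print(H)
r=np.array([f(u,v,.036) for u,v,_ in blobs(g,(255,290,388,372),C=6)]).mean(0)
h=np.array([f(u,v,.012) for u,v,_ in H]);o=h.mean(0);print((r-o)@ex,(r-o)@ey)
"
```

```text
t 10.93 pos [5.35e+02 3.00e-01 2.94e+01] phi 82.62 Z [ 0. -0. -1.] w 58.5 F [-3.9  0.1  6.4] q [ 0.    0.5  -0.22  0.85 -0.    0.13]
[[240.4, 220.9, 155], [319.6, 220.8, 169], [399.2, 221.2, 157]]
38.3762367486136 -0.022531828042576807
```

Emit:
{"method": "carry_out", "body": {
  "commands": [
    [[0,0,0,0,0.5],[0,0,0,0,0.7],[0,0,0,0,1],[0,0,0,0,1],[0,0,0,0,1]]
  ],
  "force": 40
}}

```text
time_s: 11.4
position: [0.5355, 0.0003, 0.0286]
tool_rot: [0.0, 0.751, 0.66, 0.0]
wrist_force: [-0.6, -0.6, -0.4]
gripper_width: 0.0852
```

Emit:
{"method": "carry_out", "body": {
  "commands": [
    [[0,0,-5,0,1],[0,0,-15,0,1],[0,0,-20,0,1],[0,0,-20,0,1],[0,0,-20,0,1]]
  ]
}}

```text
time_s: 11.82
position: [0.535, 0.0003, 0.1096]
tool_rot: [-0.0, 0.751, 0.66, -0.0]
wrist_force: [-0.6, -0.4, -1.2]
gripper_width: 0.0856
```

```bash
python3 -c "
from h import *
go(362,330.6,22)
go(362,330.6,22,90)
"
```

```text
t 11.82 pos [5.350e+02 3.000e-01 1.096e+02] phi 82.62 Z [-0. -0. -1.] w 85.6 F [-0.6 -0.4 -1.2] q [ 0.    0.41 -0.13  1.03 -0.    0.13]
turn -0.0 shift(after turn) x 305.3 y -213.9 z 87.6
t 11.82 pos [5.350e+02 3.000e-01 1.096e+02] phi 82.62 Z [-0. -0. -1.] w 85.6 F [-0.6 -0.4 -1.2] q [ 0.    0.41 -0.13  1.03 -0.    0.13]
turn -0.1288 shift(after turn) x 330.3 y -173.0 z 87.6
```

Emit:
{"method": "carry_out", "body": {
  "commands": [
    [[8,-6,0,0,1],[16,-12,0,0,1],[24,-16,0,0,1],[26,-18,0,0,1],[26,-18,0,0,1]]
  ]
}}

```text
time_s: 12.23
position: [0.4774, 0.1094, 0.1082]
tool_rot: [-0.0, 0.752, 0.66, -0.0]
wrist_force: [-0.4, 0.9, 0.1]
gripper_width: 0.0853
```

Emit:
{"method": "carry_out", "body": {
  "commands": [
    [[26,-18,0,0,1],[26,-18,0,0,1],[26,-18,0,0,1],[24,-18,0,0,1],[22,-16,0,0,1]]
  ]
}}

```text
time_s: 12.65
position: [0.4054, 0.2443, 0.1082]
tool_rot: [-0.0, 0.751, 0.66, -0.0]
wrist_force: [0.1, 0.1, -0.3]
gripper_width: 0.0855
```

Emit:
{"method": "carry_out", "body": {
  "commands": [
    [[20,-14,0,0,1],[20,-13,0,0,1],[18,-13,0,0,1],[14,-10,0,0,1],[8,-6,0,0,1]]
  ]
}}

```text
time_s: 13.07
position: [0.3603, 0.3309, 0.1082]
tool_rot: [-0.0, 0.75, 0.661, -0.0]
wrist_force: [0.2, -0.8, -0.4]
gripper_width: 0.0854
```

Emit:
{"method": "carry_out", "body": {
  "commands": [
    [[0,0,10,0,1],[0,0,10,0,1],[0,0,5,0,1],[0,0,0,0,1],[0,0,0,0,1]]
  ]
}}

```text
time_s: 13.48
position: [0.3618, 0.328, 0.0827]
tool_rot: [0.0, 0.752, 0.66, -0.001]
wrist_force: [0.3, -0.4, 0.4]
gripper_width: 0.0853
```

Emit:
{"method": "carry_out", "body": {
  "commands": [
    [[0,0,0,0,1],[0,0,0,0,1],[0,0,0,0,1],[0,0,0,0,1],[0,0,0,0,1]]
  ]
}}

```text
time_s: 13.9
position: [0.3621, 0.3294, 0.0839]
tool_rot: [0.0, 0.751, 0.66, 0.0]
wrist_force: [-0.5, 0.5, -0.6]
gripper_width: 0.0855
```

```bash
python3 -c "
from h import *
go(361.7,329.8,20)
c=camera('wrist');cv2.imwrite('pics/w7.png',c['frame'])
t=camera('top');np.save('pics/t7.npy',t['frame']);cv2.imwrite('pics/t7.png',crop(t['frame'],220,120,440,285,3.6))
"
```

```text
t 13.9 pos [362.1 329.4  83.9] phi 82.61 Z [ 0.  0. -1.] w 85.5 F [-0.5  0.5 -0.6] q [ 0.74  0.35 -0.29  0.93 -0.    0.87]
turn -0.0 shift(after turn) x 0.4 y -0.5 z 63.9
```

View pics/w7.png

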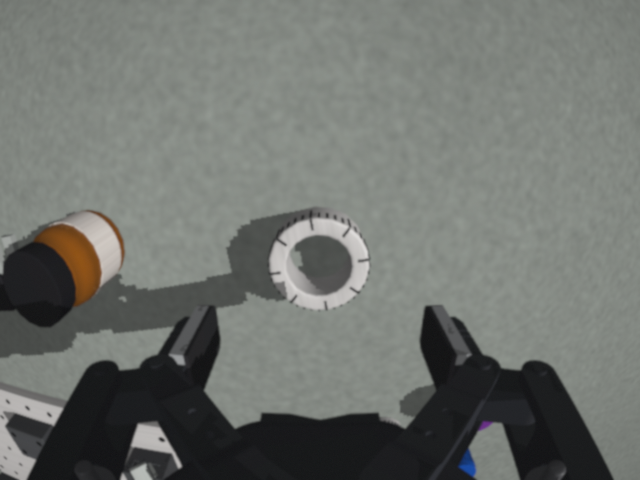

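View pics/t7.png

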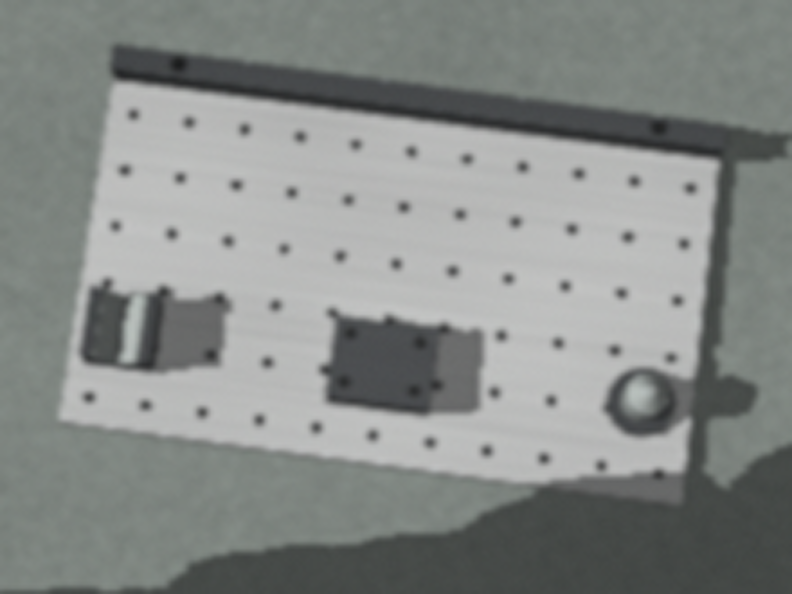

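```bash
python3 -c "
from h import *
t=camera('top');o=np.array([590.3,-7.25]);a=np.radians(-7.42);ex=np.array([np.cos(a),np.sin(a)]);ey=np.array([-ex[1],ex[0]])
q=np.array([ray(t,220+(x+.5)/3.6-.5,120+(y+.5)/3.6-.5,.036)[:2]*1000 for x,y in [(350,333),(421,343),(415,391),(344,381)]])
L=(q-o)@np.stack([ex,ey]).T;print('riser local',L.round(1).tolist(),L.mean(0),q.mean(0));d=q[1]-q[0];e=q[2]-q[3];print(np.degrees(np.arctan2(d[0],-d[1])),np.degrees(np.arctan2(e[0],-e[1])))
c=camera('wrist');g=cv2.cvtColor(c['frame'],cv2.COLOR_BGR2GRAY)
m=np.zeros_like(g);m[205:320,255:385]=(g[205:320,255:385]>150);m=cv2.morphologyEx(m,cv2.MORPH_CLOSE,np.ones((7,7)))
cs,_=cv2.findContours(m,cv2.RETR_CCOMP,cv2.CHAIN_APPROX_NONE)
for k in cs:
  if cv2.contourArea(k)>500:
    w=np.array([wray(c,u,v,.026)[:2]*1000 for u,v in k[:,0]]);e=cv2.fitEllipse(w.astype(np.float32));print('ring',np.round(e[0],1),np.round(e[1],1))
"
```

```text
riser local [[-41.2, 20.2], [-41.5, -20.5], [-69.4, -20.7], [-69.1, 19.9]] [-55.29049248  -0.25801178] [ 5.35439182e+02 -3.65540422e-01]
-7.845195370588485 -7.82728587353682
ring [359.3 331.3] [52.8 55.5]
ring [359.4 332.2] [32.2 38.1]
```

Emit:
{"method": "carry_out", "body": {
  "commands": [
    [[0.7,-1,14,0,1],[0,0,18,0,1],[0,0,16,0,1],[0,0,11,0,1],[0,0,7,0,1]]
  ],
  "force": 40
}}

```text
time_s: 14.52
position: [0.3603, 0.3296, 0.0163]
tool_rot: [0.0, 0.751, 0.66, -0.001]
wrist_force: [-0.7, 0.2, -1.1]
gripper_width: 0.0856
```

Emit:
{"method": "carry_out", "body": {
  "commands": [
    [[0,0,0,0,1],[0,0,0,0,1],[0,0,0,0,0.5],[0,0,0,0,-1],[0,0,0,0,-1]]
  ]
}}

```text
time_s: 14.93
position: [0.3616, 0.3307, 0.0189]
tool_rot: [0.0, 0.751, 0.66, 0.001]
wrist_force: [-1.0, -2.7, 6.4]
gripper_width: 0.0547
```

Emit:
{"method": "carry_out", "body": {
  "commands": [
    [[0,0,0,0,-1],[0,0,0,0,-1],[0,0,0,0,-1],[0,0,0,0,-1],[0,0,0,0,-1]]
  ]
}}

```text
time_s: 15.35
position: [0.3616, 0.3307, 0.0189]
tool_rot: [0.0, 0.751, 0.66, 0.001]
wrist_force: [-0.7, -1.7, 6.1]
gripper_width: 0.0546
```

```bash
python3 -c "
from h import *
st()
c=camera('wrist');cv2.imwrite('pics/w8.png',c['frame'])
"
```

```text
t 15.35 pos [361.6 330.7  18.9] phi 82.63 Z [ 0.002  0.001 -1.   ] w 54.6 F [-0.7 -1.7  6.1] q [ 0.74  0.44 -0.36  0.76 -0.    0.87]
```

View pics/w8.png

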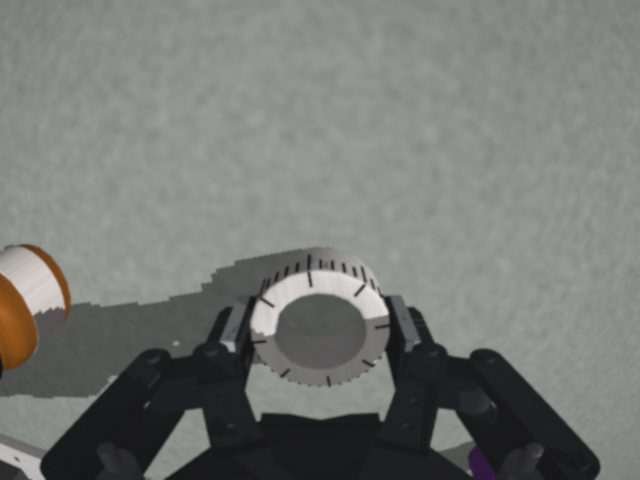

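Emit:
{"method": "carry_out", "body": {
  "commands": [
    [[0,0,-4,0,-1],[0,0,-12,0,-1],[0,0,-20,0,-1],[0,0,-24,0,-1],[0,0,-24,0,-1]]
  ]
}}

```text
time_s: 15.82
position: [0.3605, 0.3297, 0.1024]
tool_rot: [0.0, 0.751, 0.66, -0.001]
wrist_force: [0.5, -0.5, -0.5]
gripper_width: 0.0543
```

Emit:
{"method": "carry_out", "body": {
  "commands": [
    [[-8,6,-12,0,-1],[-16,12,-6,0,-1],[-24,16,0,0,-1],[-26,18,0,0,-1],[-26,18,0,0,-1]]
  ]
}}

```text
time_s: 16.23
position: [0.4179, 0.2212, 0.1203]
tool_rot: [0.0, 0.751, 0.661, 0.001]
wrist_force: [1.4, -0.3, -1.1]
gripper_width: 0.0547
```

Emit:
{"method": "carry_out", "body": {
  "commands": [
    [[-26,18,0,0,-1],[-26,18,0,0,-1],[-26,18,0,0,-1],[-24,18,0,0,-1],[-22,16,0,0,-1]]
  ]
}}

```text
time_s: 16.65
position: [0.4895, 0.0859, 0.12]
tool_rot: [0.0, 0.751, 0.66, 0.0]
wrist_force: [-0.5, 0.6, -1.2]
gripper_width: 0.0549
```

Emit:
{"method": "carry_out", "body": {
  "commands": [
    [[-20,14,0,0,-1],[-20,13,0,0,-1],[-18,13,0,0,-1],[-14,10,0,0,-1],[-9,7,0,0,-1]]
  ]
}}

```text
time_s: 17.07
position: [0.5357, -0.0017, 0.1198]
tool_rot: [0.0, 0.752, 0.659, 0.0]
wrist_force: [0.4, -0.2, -0.6]
gripper_width: 0.0546
```

Emit:
{"method": "carry_out", "body": {
  "commands": [
    [[0,0,10,0,-1],[0,0,18,0,-1],[0,0,14,0,-1],[0,0,8,0,-1],[0,0,4,0,-1]]
  ]
}}

```text
time_s: 17.48
position: [0.5332, 0.0009, 0.0637]
tool_rot: [-0.001, 0.751, 0.661, -0.001]
wrist_force: [-0.0, -0.5, -1.1]
gripper_width: 0.0546
```

Emit:
{"method": "carry_out", "body": {
  "commands": [
    [[0,0,0,0,-1],[0,0,0,0,-1],[0,0,0,0,-1],[0,0,0,0,-1],[0,0,0,0,-1]]
  ]
}}

```text
time_s: 17.9
position: [0.5356, 0.0001, 0.0664]
tool_rot: [0.001, 0.751, 0.66, 0.001]
wrist_force: [-0.9, -0.3, -0.5]
gripper_width: 0.0545
```

```bash
python3 -c "
from h import *
go(535.3,0.3,54.9)
c=camera('wrist');cv2.imwrite('pics/w9.png',c['frame'])
"
```

```text
t 17.9 pos [5.356e+02 1.000e-01 6.640e+01] phi 82.63 Z [ 0.002  0.    -1.   ] w 54.5 F [-0.9 -0.3 -0.5] q [ 0.    0.45 -0.19  0.93  0.    0.13]
turn -0.0 shift(after turn) x 0.1 y -0.4 z 11.5
```

View pics/w9.png

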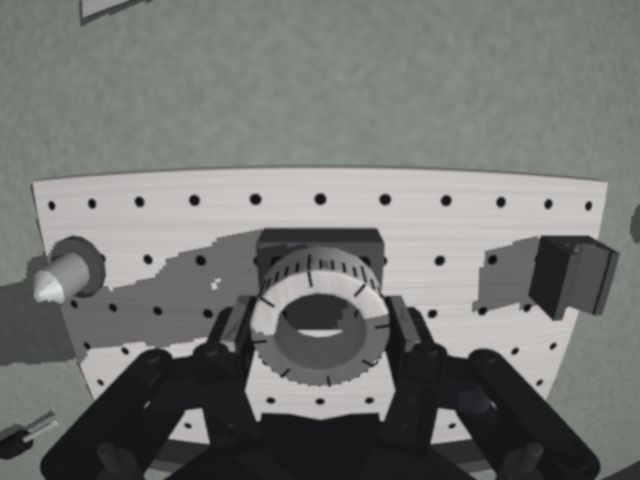

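Emit:
{"method": "carry_out", "body": {
  "commands": [
    [[0.1,-0.4,4,0,-1],[0,0,3,0,-1],[0,0,2,0,-1],[0,0,1,0,-1],[0,0,0.7,0,-1]]
  ]
}}

```text
time_s: 18.37
position: [0.5342, 0.0002, 0.0549]
tool_rot: [-0.0, 0.751, 0.66, -0.0]
wrist_force: [-3.7, 0.3, 7.3]
gripper_width: 0.0543
```

Emit:
{"method": "carry_out", "body": {
  "commands": [
    [[0,0,0.5,0,-1],[0,0,0,0,-1],[0,0,0,0,-1],[0,0,0,0,-1],[0,0,0,0,-1]]
  ]
}}

```text
time_s: 18.78
position: [0.5344, 0.0001, 0.055]
tool_rot: [-0.0, 0.751, 0.66, -0.0]
wrist_force: [-3.4, -0.5, 6.1]
gripper_width: 0.0546
```

```bash
python3 -c "
from h import *
go(535.3,0.3,54.9)"
```

```text
t 18.78 pos [5.344e+02 1.000e-01 5.500e+01] phi 82.62 Z [-0. -0. -1.] w 54.6 F [-3.4 -0.5  6.1] q [ 0.    0.47 -0.2   0.91 -0.    0.13]
turn -0.0 shift(after turn) x 0.3 y 0.8 z 0.1
```

Emit:
{"method": "carry_out", "body": {
  "commands": [
    [[0,0,-2.5,0,-1],[0,0,0,0,-1],[0,0,0,0,-1],[0,0,0,0,-1],[0,0,0,0,-1]]
  ]
}}

```text
time_s: 19.2
position: [0.5346, 0.0002, 0.0567]
tool_rot: [-0.0, 0.751, 0.66, -0.0]
wrist_force: [0.8, -0.5, -0.5]
gripper_width: 0.0544
```

```bash
python3 -c "
from h import *
go(535.3,0.3,54.9)"
```

```text
t 19.2 pos [5.346e+02 2.000e-01 5.670e+01] phi 82.62 Z [-0.  0. -1.] w 54.4 F [ 0.8 -0.5 -0.5] q [ 0.    0.46 -0.2   0.91  0.    0.13]
turn -0.0 shift(after turn) x 0.2 y 0.7 z 1.8
```

Emit:
{"method": "carry_out", "body": {
  "commands": [
    [[0.2,0.7,0,0,-1],[0,0,0,0,-1],[0,0,0.5,0,-1],[0,0,0.5,0,-1],[0,0,0.5,0,-1]]
  ]
}}

```text
time_s: 19.62
position: [0.5353, 0.0003, 0.0553]
tool_rot: [-0.0, 0.751, 0.66, -0.0]
wrist_force: [0.5, 0.8, -0.8]
gripper_width: 0.0549
```

Emit:
{"method": "carry_out", "body": {
  "commands": [
    [[0,0,0.4,0,-1],[0,0,0.3,0,-1],[0,0,0,0,-1],[0,0,0,0,-1],[0,0,0,0,-1]]
  ]
}}

```text
time_s: 20.03
position: [0.5353, 0.0003, 0.055]
tool_rot: [-0.0, 0.751, 0.66, 0.0]
wrist_force: [-1.8, -0.1, 3.2]
gripper_width: 0.0546
```

Emit:
{"method": "carry_out", "body": {
  "commands": [
    [[0,0,0,0,0.4],[0,0,0,0,0.6],[0,0,0,0,1],[0,0,0,0,1],[0,0,0,0,1]]
  ]
}}

```text
time_s: 20.45
position: [0.5354, 0.0003, 0.0546]
tool_rot: [-0.0, 0.751, 0.66, -0.0]
wrist_force: [0.4, -0.7, -0.6]
gripper_width: 0.0854
```

Emit:
{"method": "carry_out", "body": {
  "commands": [
    [[0,0,-5,0,1],[0,0,-15,0,1],[0,0,-20,0,1],[0,0,-20,0,1],[0,0,-15,0,1]]
  ]
}}

```text
time_s: 20.87
position: [0.5359, 0.0003, 0.1316]
tool_rot: [0.001, 0.751, 0.66, 0.001]
wrist_force: [0.6, -0.0, -0.6]
gripper_width: 0.0856
```

```bash
python3 -c "
from h import *
go(515.2,-377.7,50)
go(515.2,-377.7,50,82.6)
go(515.2,-377.7,50,45)"
```

```text
t 20.87 pos [5.359e+02 3.000e-01 1.316e+02] phi 82.62 Z [ 0.002 -0.    -1.   ] w 85.6 F [ 0.6 -0.  -0.6] q [ 0.    0.39 -0.1   1.08 -0.    0.13]
turn -0.0 shift(after turn) x -377.5 y 28.0 z 81.6
t 20.87 pos [5.359e+02 3.000e-01 1.316e+02] phi 82.62 Z [ 0.002 -0.    -1.   ] w 85.6 F [ 0.6 -0.  -0.6] q [ 0.    0.39 -0.1   1.08 -0.    0.13]
turn 0.0003 shift(after turn) x -377.5 y 28.1 z 81.6
t 20.87 pos [5.359e+02 3.000e-01 1.316e+02] phi 82.62 Z [ 0.002 -0.    -1.   ] w 85.6 F [ 0.6 -0.  -0.6] q [ 0.    0.39 -0.1   1.08 -0.    0.13]
turn 0.6566 shift(after turn) x -281.9 y 252.6 z 81.6
```

Emit:
{"method": "carry_out", "body": {
  "commands": [
    [[-10,1,0,0,1],[-20,2,0,0,1],[-28,2,0,0,1],[-32,2,0,0,1],[-32,2,0,0,1]]
  ]
}}

```text
time_s: 21.28
position: [0.528, -0.1232, 0.1291]
tool_rot: [-0.0, 0.751, 0.661, -0.0]
wrist_force: [0.5, -0.4, -0.7]
gripper_width: 0.0858
```

Emit:
{"method": "carry_out", "body": {
  "commands": [
    [[-32,2,0,0,1],[-32,2,0,0,1],[-32,2,0,0,1],[-30,2,0,0,1],[-28,2,0,0,1]]
  ]
}}

```text
time_s: 21.7
position: [0.5176, -0.2782, 0.1288]
tool_rot: [-0.0, 0.752, 0.66, -0.0]
wrist_force: [0.3, 0.5, 0.3]
gripper_width: 0.0855
```

Emit:
{"method": "carry_out", "body": {
  "commands": [
    [[-26,2,0,0,1],[-24,2,0,0,1],[-22,2,0,0,1],[-18,2,0,0,1],[-11,1,0,0,1]]
  ]
}}

```text
time_s: 22.12
position: [0.5135, -0.3797, 0.1286]
tool_rot: [-0.0, 0.752, 0.659, -0.0]
wrist_force: [0.0, -0.2, -0.3]
gripper_width: 0.0853
```

Emit:
{"method": "carry_out", "body": {
  "commands": [
    [[0,0,10,0,1],[0,0,10,0,1],[0,0,10,0,1],[0,0,0,0,1],[0,0,0,0,1]]
  ]
}}

```text
time_s: 22.53
position: [0.514, -0.3753, 0.098]
tool_rot: [-0.002, 0.751, 0.661, -0.0]
wrist_force: [0.3, -0.0, -0.4]
gripper_width: 0.0851
```

Emit:
{"method": "carry_out", "body": {
  "commands": [
    [[0,0,0,0,1],[0,0,0,0,1],[0,0,0,0,1],[0,0,0,0,1],[0,0,0,0,1]]
  ]
}}

```text
time_s: 22.95
position: [0.515, -0.3773, 0.1002]
tool_rot: [0.0, 0.751, 0.66, 0.0]
wrist_force: [0.8, 0.8, 0.7]
gripper_width: 0.0855
```

```bash
python3 -c "
from h import *
go(515.2,-377.7,30,82.62)
c=camera('wrist');cv2.imwrite('pics/w10.png',c['frame'])
t=camera('top');cv2.imwrite('pics/t10.png',crop(t['frame'],220,120,440,285,3.6))
"
```

```text
t 22.95 pos [ 515.  -377.3  100.2] phi 82.63 Z [ 0.001 -0.001 -1.   ] w 85.5 F [0.8 0.8 0.7] q [-0.63  0.6   0.17  1.14 -0.   -0.5 ]
turn 0.0001 shift(after turn) x -0.4 y 0.3 z 70.2
```

View pics/w10.png

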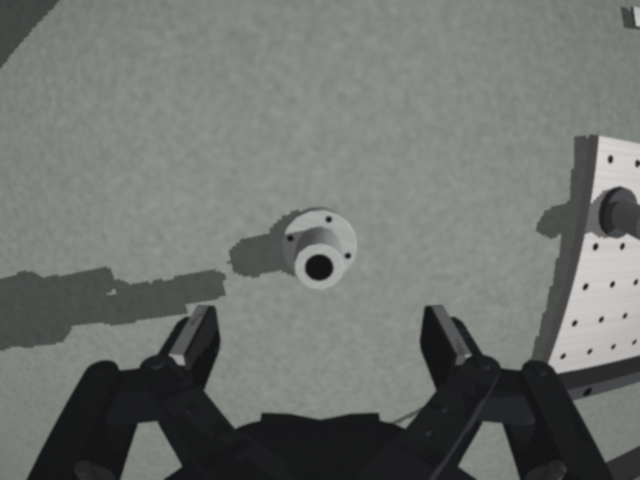

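View pics/t10.png

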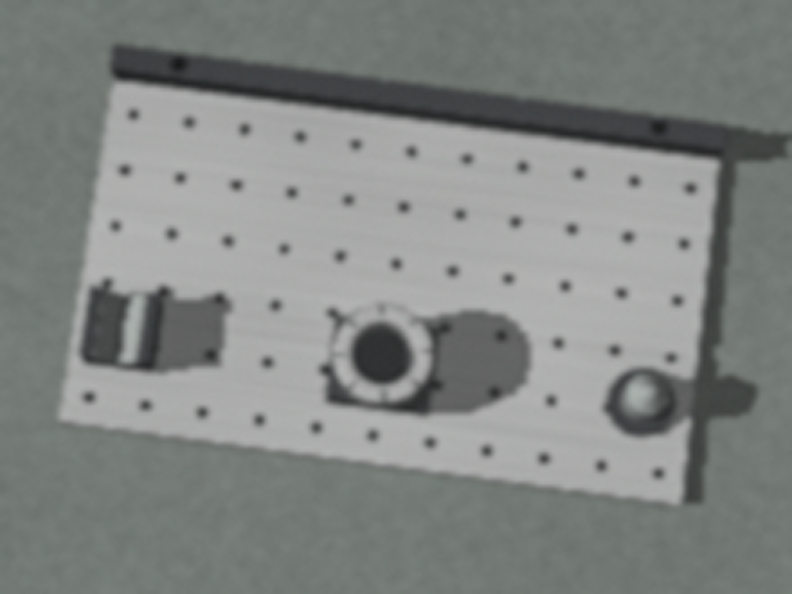

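```bash
python3 -c "
from h import *
t=camera('top');o=np.array([590.3,-7.25]);a=np.radians(-7.42);ex=np.array([np.cos(a),np.sin(a)]);ey=np.array([-ex[1],ex[0]])
g=cv2.cvtColor(t['frame'],cv2.COLOR_BGR2GRAY);b=crop(g,220,120,440,285,3.6)
m=np.zeros_like(b);m[295:410,325:437]=(b[295:410,325:437]>140)*1
cv2.circle(m,(382,353),62,0,14) if 0 else None
h=np.zeros_like(b);h[320:386,350:414]=b[320:386,350:414]<100
M=cv2.moments(h,True);u,v=M['m10']/M['m00'],M['m01']/M['m00'];print(u,v,M['m00'])
q=ray(t,220+(u+.5)/3.6-.5,120+(v+.5)/3.6-.5,.062)[:2]*1000;print('ring inner',q,(q-o)@ex,(q-o)@ey)
c=camera('wrist')
q=wray(c,319.5,267.5,.042)[:2]*1000;print('hub wrist raw',q,'corr',q+[1.8,-1.05]); st()
"
```

```text
380.828125 354.0374273255814 2752.0
ring inner [535.15239943   0.86254901] -55.73347124716197 0.9227581987168183
hub wrist raw [ 513.4719828  -376.24658691] corr [ 515.2719828  -377.29658691]
t 23.15 pos [ 514.7 -377.3   99.8] phi 82.62 Z [ 0. -0. -1.] w 85.6 F [1.  0.5 0.6] q [-0.63  0.6   0.17  1.14  0.   -0.5 ]
```

Emit:
{"method": "carry_out", "body": {
  "commands": [
    [[-0.2,0.4,14,0,1],[0,0,18,0,1],[0,0,18,0,1],[0,0,12,0,1],[0,0,8,0,1]]
  ],
  "force": 50
}}

```text
time_s: 23.57
position: [0.5142, -0.3768, 0.0279]
tool_rot: [-0.001, 0.751, 0.66, -0.0]
wrist_force: [-0.2, -0.3, -0.4]
gripper_width: 0.0854
```

Emit:
{"method": "carry_out", "body": {
  "commands": [
    [[0,0,0,0,1],[0,0,0,0,0.5],[0,0,0,0,0],[0,0,0,0,-1],[0,0,0,0,-1]]
  ]
}}

```text
time_s: 23.98
position: [0.5158, -0.3779, 0.0309]
tool_rot: [0.001, 0.751, 0.66, 0.0]
wrist_force: [-0.2, -0.5, 0.1]
gripper_width: 0.0387
```

Emit:
{"method": "carry_out", "body": {
  "commands": [
    [[0,0,0,0,-1],[0,0,0,0,-1],[0,0,0,0,-1],[0,0,0,0,-1],[0,0,0,0,-1]]
  ]
}}

```text
time_s: 24.4
position: [0.5157, -0.378, 0.0309]
tool_rot: [0.001, 0.751, 0.66, 0.0]
wrist_force: [0.7, 0.3, 5.3]
gripper_width: 0.0262
```

```bash
python3 -c "
from h import *
go(545.4,74.7,42)
c=camera('wrist');cv2.imwrite('pics/w11.png',c['frame'])
"
```

```text
t 24.4 pos [ 515.7 -378.    30.9] phi 82.61 Z [ 0.002 -0.001 -1.   ] w 26.2 F [0.7 0.3 5.3] q [-0.63  0.67  0.09  0.99 -0.   -0.5 ]
turn -0.0 shift(after turn) x 452.8 y -28.8 z -11.1
```

View pics/w11.png

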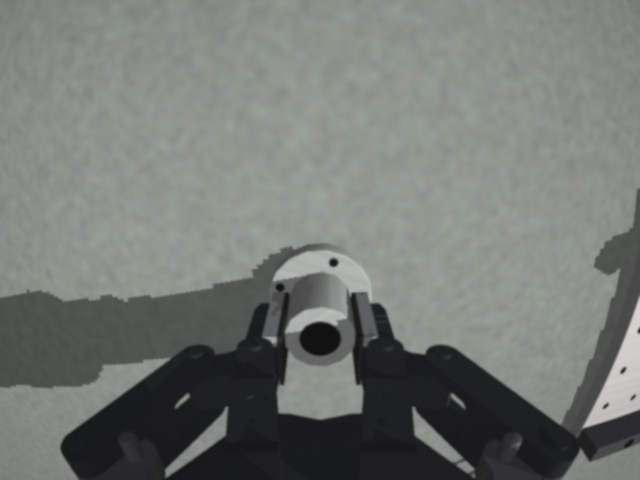

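Emit:
{"method": "carry_out", "body": {
  "commands": [
    [[0,0,-4,0,-1],[0,0,-12,0,-1],[0,0,-22,0,-1],[0,0,-26,0,-1],[0,0,-26,0,-1]]
  ]
}}

```text
time_s: 24.87
position: [0.514, -0.3765, 0.1196]
tool_rot: [-0.002, 0.751, 0.66, -0.0]
wrist_force: [0.4, -0.6, -4.0]
gripper_width: 0.0266
```

Emit:
{"method": "carry_out", "body": {
  "commands": [
    [[12,-2,-6,0,-1],[24,-2,0,0,-1],[34,-2,0,0,-1],[36,-2,0,0,-1],[36,-2,0,0,-1]]
  ]
}}

```text
time_s: 25.28
position: [0.522, -0.2329, 0.1244]
tool_rot: [-0.001, 0.751, 0.66, -0.0]
wrist_force: [0.6, 0.7, -3.5]
gripper_width: 0.0262
```

Emit:
{"method": "carry_out", "body": {
  "commands": [
    [[36,-2,0,0,-1],[36,-2,0,0,-1],[36,-2,0,0,-1],[36,-2,0,0,-1],[34,-2,0,0,-1]]
  ]
}}

```text
time_s: 25.7
position: [0.5346, -0.0546, 0.1247]
tool_rot: [-0.001, 0.751, 0.66, -0.001]
wrist_force: [0.1, -0.4, -3.8]
gripper_width: 0.0263
```

Emit:
{"method": "carry_out", "body": {
  "commands": [
    [[34,-2,0,0,-1],[32,-2,0,0,-1],[28,-2,0,0,-1],[24,-2,0,0,-1],[15,-1,0,0,-1]]
  ]
}}

```text
time_s: 26.12
position: [0.5427, 0.079, 0.1246]
tool_rot: [-0.001, 0.75, 0.661, -0.001]
wrist_force: [-0.3, -0.8, -3.4]
gripper_width: 0.0263
```

Emit:
{"method": "carry_out", "body": {
  "commands": [
    [[0,0,0,0,-1],[0,0,10,0,-1],[0,0,20,0,-1],[0,0,20,0,-1],[0,0,10,0,-1]]
  ]
}}

```text
time_s: 26.53
position: [0.5417, 0.0744, 0.0623]
tool_rot: [-0.001, 0.752, 0.66, -0.002]
wrist_force: [-0.9, -0.5, -5.0]
gripper_width: 0.0264
```

Emit:
{"method": "carry_out", "body": {
  "commands": [
    [[0,0,6,0,-1],[0,0,0,0,-1],[0,0,0,0,-1],[0,0,0,0,-1],[0,0,0,0,-1]]
  ]
}}

```text
time_s: 26.95
position: [0.5456, 0.0755, 0.0609]
tool_rot: [0.001, 0.751, 0.66, 0.001]
wrist_force: [0.2, -0.4, -2.4]
gripper_width: 0.0264
```

```bash
python3 -c "
from h import *
go(545.5,74.7,42.9)
c=camera('wrist');cv2.imwrite('pics/w12.png',c['frame'])
"
```

```text
t 26.95 pos [545.6  75.5  60.9] phi 82.6 Z [ 0.002  0.    -1.   ] w 26.4 F [ 0.2 -0.4 -2.4] q [ 0.14  0.48 -0.15  0.93  0.    0.27]
turn -0.0 shift(after turn) x -0.8 y 0.1 z 18.0
```

View pics/w12.png

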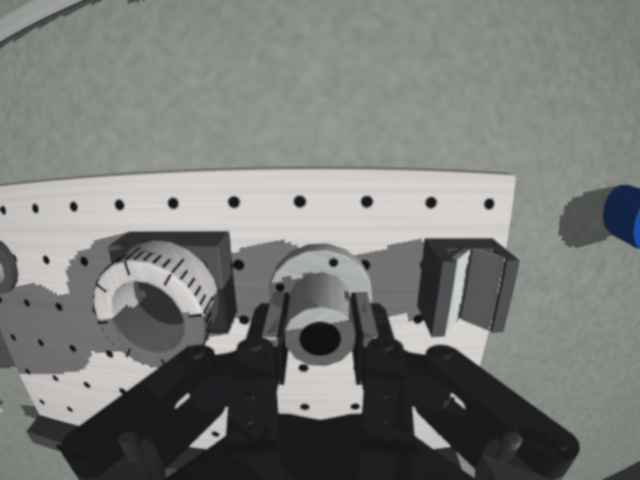

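Emit:
{"method": "carry_out", "body": {
  "commands": [
    [[-0.8,0,5,0,-1],[0,0,5,0,-1],[0,0,4,0,-1],[0,0,1,0,-1],[0,0,0,0,-1]]
  ]
}}

```text
time_s: 27.42
position: [0.5437, 0.0747, 0.0439]
tool_rot: [-0.0, 0.751, 0.66, -0.001]
wrist_force: [-0.8, 0.4, -2.3]
gripper_width: 0.0267
```

Emit:
{"method": "carry_out", "body": {
  "commands": [
    [[0,0,0,0,-1],[0,0,0,0,-1],[0,0,0,0,-1],[0,0,0,0,-1],[0,0,0,0,-1]]
  ]
}}

```text
time_s: 27.83
position: [0.5445, 0.0748, 0.0449]
tool_rot: [0.0, 0.751, 0.66, 0.0]
wrist_force: [-0.0, 0.6, -3.4]
gripper_width: 0.0267
```

```bash
python3 -c "
from h import *
go(545.5,74.7,42.9)
"
```

```text
t 27.83 pos [544.5  74.8  44.9] phi 82.62 Z [ 0.  0. -1.] w 26.7 F [-0.   0.6 -3.4] q [ 0.14  0.5  -0.17  0.9  -0.    0.27]
turn -0.0 shift(after turn) x 0.1 y 1.0 z 2.0
```

Emit:
{"method": "carry_out", "body": {
  "commands": [
    [[0,0.9,0,0,-1],[0,0,0.5,0,-1],[0,0,0.5,0,-1],[0,0,0.5,0,-1],[0,0,0.4,0,-1]]
  ]
}}

```text
time_s: 28.25
position: [0.5452, 0.0746, 0.0429]
tool_rot: [-0.0, 0.751, 0.66, -0.0]
wrist_force: [-1.2, -0.1, 1.4]
gripper_width: 0.0263
```

Emit:
{"method": "carry_out", "body": {
  "commands": [
    [[0,0,0.4,0,-1],[0,0,0.2,0,-1],[0,0,0,0,-1],[0,0,0,0,-1],[0,0,0,0,-1]]
  ]
}}

```text
time_s: 28.67
position: [0.5453, 0.0746, 0.0428]
tool_rot: [0.0, 0.751, 0.66, 0.0]
wrist_force: [-2.6, -0.8, 5.8]
gripper_width: 0.0265
```

```bash
python3 -c "
from h import *
go(545.5,74.7,42.9)
"
```

```text
t 28.67 pos [545.3  74.6  42.8] phi 82.62 Z [ 0.  0. -1.] w 26.5 F [-2.6 -0.8  5.8] q [ 0.14  0.51 -0.17  0.9  -0.    0.26]
turn -0.0 shift(after turn) x 0.1 y 0.2 z -0.1
```

Emit:
{"method": "carry_out", "body": {
  "commands": [
    [[0,0,0,0,-0.15],[0,0,0,0,0.0],[0,0,0,0,0.0],[0,0,0,0,0.0],[0,0,0,0,0.0]]
  ]
}}

```text
time_s: 29.08
position: [0.5454, 0.0746, 0.042]
tool_rot: [0.0, 0.751, 0.66, 0.0]
wrist_force: [-0.1, 0.7, 0.2]
gripper_width: 0.0425
```

Emit:
{"method": "carry_out", "body": {
  "commands": [
    [[0,0,-4,0,0.0],[0,0,-12,0,0.0],[0,0,-20,0,0.0],[0,0,-24,0,0.0],[0,0,-24,0,0.0]]
  ]
}}

```text
time_s: 29.5
position: [0.5448, 0.0746, 0.1269]
tool_rot: [-0.0, 0.751, 0.66, -0.001]
wrist_force: [-0.1, -0.5, 0.7]
gripper_width: 0.0426
```

Emit:
{"method": "carry_out", "body": {
  "commands": [
    [[0,0,0,0.12,1],[0,0,0,0.12,1],[0,0,0,0.12,1],[0,0,0,0.12,1],[0,0,0,0.12,1]]
  ]
}}

```text
time_s: 29.92
position: [0.5454, 0.0746, 0.1266]
tool_rot: [0.0, 0.914, 0.406, 0.0]
wrist_force: [0.1, -0.2, 0.3]
gripper_width: 0.0852
```

Emit:
{"method": "carry_out", "body": {
  "commands": [
    [[0,0,0,0.12,1],[0,0,0,0.12,1],[0,0,0,0.12,1],[0,0,0,0.12,1],[0,0,0,0.12,1]]
  ]
}}

```text
time_s: 30.33
position: [0.5454, 0.0746, 0.1265]
tool_rot: [0.0, 0.993, 0.118, 0.0]
wrist_force: [-0.0, -0.4, 0.3]
gripper_width: 0.0855
```

Emit:
{"method": "carry_out", "body": {
  "commands": [
    [[0,0,0,0.12,1],[0,0,0,0.12,1],[0,0,0,0.0,1],[0,0,0,0,1],[0,0,0,0,1]]
  ]
}}

```text
time_s: 30.75
position: [0.5453, 0.0746, 0.1263]
tool_rot: [-0.0, 1.0, 0.002, 0.0]
wrist_force: [0.0, -0.3, -0.5]
gripper_width: 0.0854
```

```bash
python3 -c "
from h import *
go(530.0,359.8,30)
t=camera('top');cv2.imwrite('pics/t13.png',crop(t['frame'],95,120,315,285,3.6))
"
```

```text
t 30.75 pos [545.3  74.6 126.3] phi 0.26 Z [ 0.  0. -1.] w 85.4 F [ 0.  -0.3 -0.5] q [ 0.14  0.42 -0.07  1.09  0.    1.7 ]
turn -0.0 shift(after turn) x -14.0 y -285.2 z 96.3
```

View pics/t13.png

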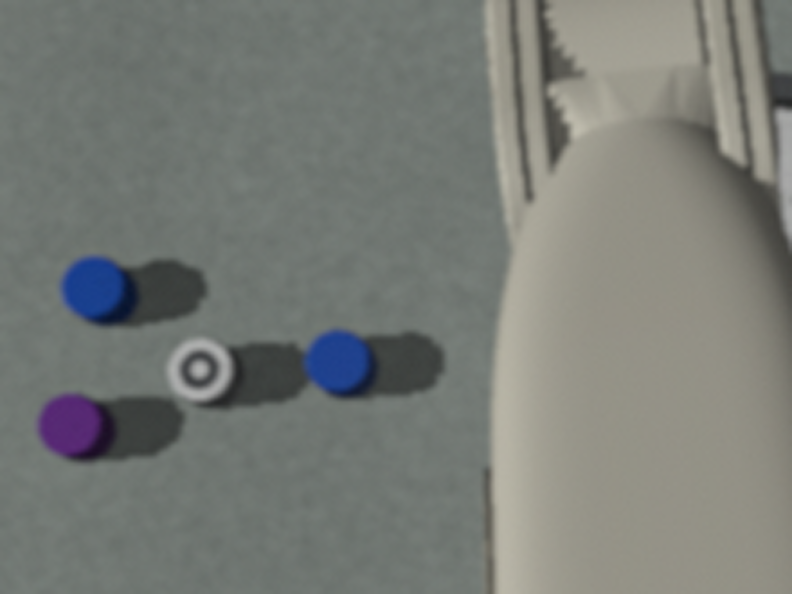

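Emit:
{"method": "carry_out", "body": {
  "commands": [
    [[0,0,0,0.067,1],[0,0,0,0.067,1],[0,-10,0,0,1],[-3,-20,0,0,1],[-6,-30,0,0,1]]
  ]
}}

```text
time_s: 31.22
position: [0.5448, 0.1347, 0.1263]
tool_rot: [0.0, 0.998, -0.066, 0.0]
wrist_force: [0.6, -0.4, -1.0]
gripper_width: 0.0856
```

Emit:
{"method": "carry_out", "body": {
  "commands": [
    [[-6,-34,0,0,1],[-7,-34,0,0,1],[-6,-34,0,0,1],[-6,-32,0,0,1],[-6,-28,0,0,1]]
  ]
}}

```text
time_s: 31.63
position: [0.5344, 0.303, 0.1263]
tool_rot: [-0.0, 0.998, -0.064, 0.0]
wrist_force: [0.7, -0.0, -0.6]
gripper_width: 0.085
```

Emit:
{"method": "carry_out", "body": {
  "commands": [
    [[-5,-24,0,0,1],[-4,-20,0,0,1],[-3,-15,0,0,1],[0,0,10,0,1],[0,0,15,0,1]]
  ]
}}

```text
time_s: 32.05
position: [0.5313, 0.3622, 0.1021]
tool_rot: [-0.001, 0.998, -0.064, 0.002]
wrist_force: [0.7, -0.5, -0.6]
gripper_width: 0.0857
```

Emit:
{"method": "carry_out", "body": {
  "commands": [
    [[0,0,10,0,1],[0,0,0,0,1],[0,0,0,0,1],[0,0,0,0,1],[0,0,0,0,1]]
  ]
}}

```text
time_s: 32.47
position: [0.5314, 0.3599, 0.0921]
tool_rot: [-0.0, 0.998, -0.066, 0.001]
wrist_force: [-0.1, -0.1, -0.0]
gripper_width: 0.0853
```

```bash
python3 -c "
from h import *
go(530.2,359.8,23,-7.4)
c=camera('wrist');cv2.imwrite('pics/w14.png',c['frame'])
t=camera('top');cv2.imwrite('pics/t14.png',crop(t['frame'],220,120,440,285,3.6))
"
```

```text
t 32.47 pos [531.4 359.9  92.1] phi -7.59 Z [ 0.001  0.001 -1.   ] w 85.3 F [-0.1 -0.1 -0. ] q [ 0.6   0.61  0.17  1.13 -0.    2.3 ]
turn -0.0033 shift(after turn) x -1.2 y 0.3 z 69.1
```

View pics/w14.png

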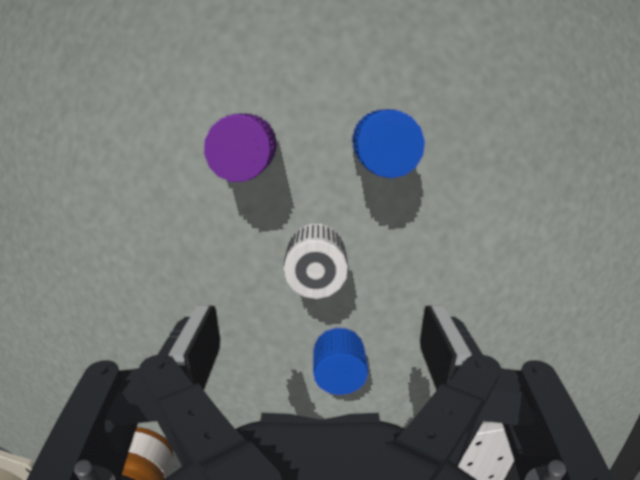

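View pics/t14.png

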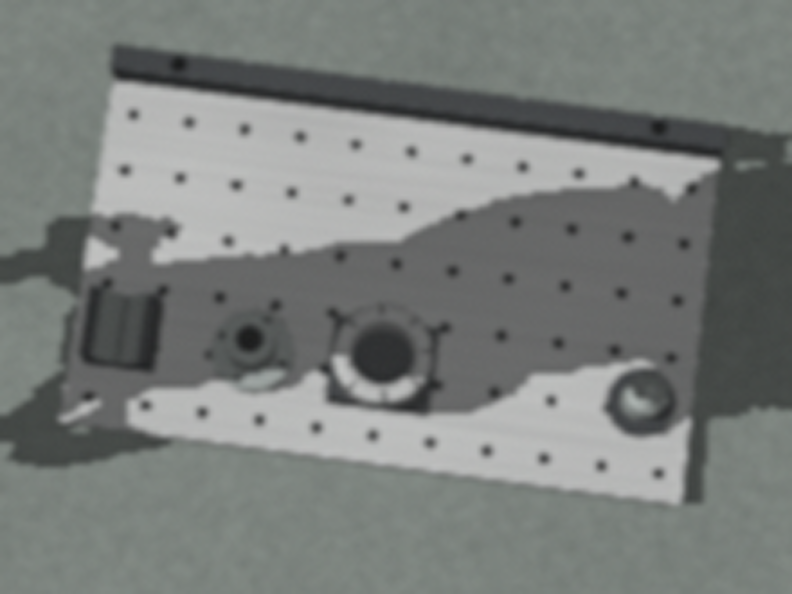

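```bash
python3 -c "
from h import *
c=camera('wrist');f=np.radians(-7.5)
q=wray(c,316,270,.032)[:2]*1000;b=np.array([np.cos(f),np.sin(f)])*.8+np.array([np.sin(f),-np.cos(f)])*-1.9
print(q,q-b);st()
t=camera('top');o=np.array([590.3,-7.25]);a=np.radians(-7.42);R=np.array([[np.cos(a),np.sin(a)],[-np.sin(a),np.cos(a)]])
q=ray(t,220+(249.5+.5)/3.6-.5,120+(339.5+.5)/3.6-.5,.054)[:2]*1000;print('hub',R@(q-o))
go(530.3,359.4,23,-7.4)
"
```

```text
[529.42690997 360.27251041] [528.38575431 358.49318613]
t 32.62 pos [531.3 360.1  92.1] phi -7.58 Z [ 0.001  0.001 -1.   ] w 85.2 F [ 0.6  0.3 -0.3] q [ 0.6   0.61  0.17  1.13 -0.    2.3 ]
hub [-55.93348629  74.81348712]
t 32.67 pos [531.2 360.1  92. ] phi -7.58 Z [ 0.001  0.001 -1.   ] w 85.3 F [ 1.3 -0.2  0.4] q [ 0.6   0.61  0.17  1.13 -0.    2.3 ]
turn -0.0031 shift(after turn) x -0.8 y 0.8 z 69.0
```

Emit:
{"method": "carry_out", "body": {
  "commands": [
    [[-1.2,0.6,14,0,1],[0,0,18,0,1],[0,0,18,0,1],[0,0,12,0,1],[0,0,7,0,1]]
  ],
  "force": 40
}}

```text
time_s: 33.08
position: [0.5286, 0.359, 0.0205]
tool_rot: [0.001, 0.998, -0.066, -0.001]
wrist_force: [-0.8, 0.3, -0.0]
gripper_width: 0.0856
```

Emit:
{"method": "carry_out", "body": {
  "commands": [
    [[0,0,0,0,1],[0,0,0,0,0.5],[0,0,0,0,0.2],[0,0,0,0,-1],[0,0,0,0,-1]]
  ]
}}

```text
time_s: 33.5
position: [0.5302, 0.3601, 0.0234]
tool_rot: [-0.001, 0.998, -0.066, 0.001]
wrist_force: [-0.4, -0.5, -0.3]
gripper_width: 0.0388
```

Emit:
{"method": "carry_out", "body": {
  "commands": [
    [[0,0,0,0,-1],[0,0,0,0,-1],[0,0,0,0,-1],[0,0,0,0,-1],[0,0,0,0,-1]]
  ]
}}

```text
time_s: 33.92
position: [0.5303, 0.3602, 0.0235]
tool_rot: [-0.001, 0.998, -0.066, 0.001]
wrist_force: [-0.5, 0.1, 5.5]
gripper_width: 0.0348
```

```bash
python3 -c "
from h import *
go(621.3,-10.8,35,-7.42)
c=camera('wrist');cv2.imwrite('pics/w15.png',c['frame'])
"
```

```text
t 33.92 pos [530.3 360.2  23.5] phi -7.57 Z [ 0.002  0.001 -1.   ] w 34.8 F [-0.5  0.1  5.5] q [0.6  0.68 0.09 0.98 0.   2.3 ]
turn -0.0025 shift(after turn) x 138.1 y 356.1 z -11.5
```

View pics/w15.png

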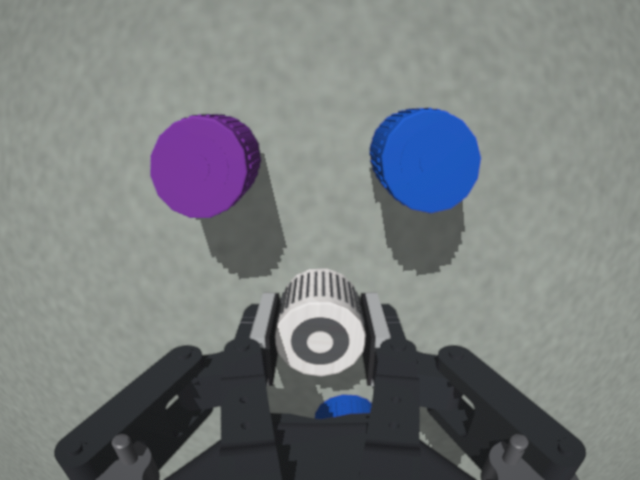

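Emit:
{"method": "carry_out", "body": {
  "commands": [
    [[0,0,-4,0,-1],[0,0,-12,-0.002,-1],[0,0,-22,0,-1],[0,0,-26,0,-1],[0,0,-26,0,-1]]
  ]
}}

```text
time_s: 34.38
position: [0.5286, 0.359, 0.1128]
tool_rot: [0.001, 0.998, -0.065, -0.001]
wrist_force: [1.4, 0.6, -0.6]
gripper_width: 0.0348
```

Emit:
{"method": "carry_out", "body": {
  "commands": [
    [[4,10,-8,0,-1],[8,20,-4,0,-1],[11,28,0,0,-1],[12,30,0,0,-1],[12,30,0,0,-1]]
  ]
}}

```text
time_s: 34.8
position: [0.5603, 0.2346, 0.1237]
tool_rot: [0.0, 0.998, -0.064, -0.0]
wrist_force: [0.5, 0.0, -1.1]
gripper_width: 0.0349
```

Emit:
{"method": "carry_out", "body": {
  "commands": [
    [[12,30,0,0,-1],[12,30,0,0,-1],[11,28,0,0,-1],[11,28,0,0,-1],[10,26,0,0,-1]]
  ]
}}

```text
time_s: 35.22
position: [0.5973, 0.0857, 0.1235]
tool_rot: [0.0, 0.998, -0.065, -0.001]
wrist_force: [0.4, -0.1, -0.5]
gripper_width: 0.0352
```

Emit:
{"method": "carry_out", "body": {
  "commands": [
    [[10,26,0,0,-1],[8,22,0,0,-1],[7,20,0,0,-1],[6,17,0,0,-1],[4,11,0,0,-1]]
  ]
}}

```text
time_s: 35.63
position: [0.6195, -0.0142, 0.1234]
tool_rot: [0.0, 0.998, -0.066, -0.001]
wrist_force: [0.8, -0.3, -0.3]
gripper_width: 0.035
```

Emit:
{"method": "carry_out", "body": {
  "commands": [
    [[0,0,0,0,-1],[0,0,10,0,-1],[0,0,20,0,-1],[0,0,20,0,-1],[0,0,10,0,-1]]
  ]
}}

```text
time_s: 36.05
position: [0.6179, -0.0098, 0.0609]
tool_rot: [-0.0, 0.998, -0.064, -0.002]
wrist_force: [-1.4, -0.9, -0.6]
gripper_width: 0.0345
```

Emit:
{"method": "carry_out", "body": {
  "commands": [
    [[0,0,0,0,-1],[0,0,0,0,-1],[0,0,0,0,-1],[0,0,0,0,-1],[0,0,0,0,-1]]
  ]
}}

```text
time_s: 36.47
position: [0.6211, -0.0111, 0.0655]
tool_rot: [-0.0, 0.998, -0.065, 0.001]
wrist_force: [-0.1, -0.1, -0.3]
gripper_width: 0.0346
```

```bash
python3 -c "
from h import *
go(621.7,-10.5,35.5,-7.42)
c=camera('wrist');cv2.imwrite('pics/w16.png',c['frame'])
"
```

```text
t 36.47 pos [621.1 -11.1  65.5] phi -7.43 Z [ 0.003 -0.    -1.   ] w 34.6 F [-0.1 -0.1 -0.3] q [-0.02  0.6   0.07  1.04  0.    1.68]
turn -0.0002 shift(after turn) x 0.5 y -0.7 z 30.0
```

View pics/w16.png

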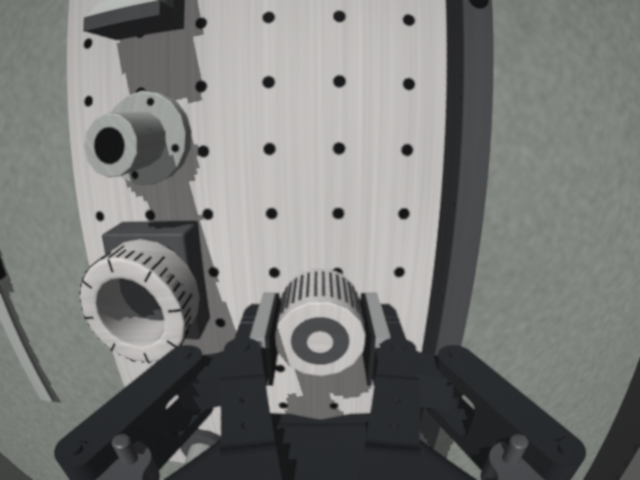

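Emit:
{"method": "carry_out", "body": {
  "commands": [
    [[0.5,-0.7,6,0,-1],[0,0,8,0,-1],[0,0,7,0,-1],[0,0,4,0,-1],[0,0,2,0,-1]]
  ]
}}

```text
time_s: 36.93
position: [0.6196, -0.0107, 0.0355]
tool_rot: [0.0, 0.998, -0.065, -0.001]
wrist_force: [-3.7, -0.3, 10.9]
gripper_width: 0.0346
```

Emit:
{"method": "carry_out", "body": {
  "commands": [
    [[0,0,0,0,-1],[0,0,0,0,-1],[0,0,0,0,-1],[0,0,0,0,-1],[0,0,0,0,-1]]
  ]
}}

```text
time_s: 37.35
position: [0.621, -0.0107, 0.0375]
tool_rot: [-0.0, 0.998, -0.065, 0.0]
wrist_force: [-0.4, 0.0, -0.8]
gripper_width: 0.0341
```

```bash
python3 -c "
from h import *
go(621.7,-10.5,35.5,-7.42)
"
```

```text
t 37.35 pos [621.  -10.7  37.5] phi -7.45 Z [ 0.001  0.    -1.   ] w 34.1 F [-0.4  0.  -0.8] q [-0.02  0.63  0.04  0.98  0.    1.68]
turn -0.0005 shift(after turn) x 0.7 y -0.3 z 2.0
```

Emit:
{"method": "carry_out", "body": {
  "commands": [
    [[0.7,-0.2,0,0,-1],[0,0,0.5,0,-1],[0,0,0.5,0,-1],[0,0,0.5,0,-1],[0,0,0.5,0,-1]]
  ]
}}

```text
time_s: 37.77
position: [0.6215, -0.0106, 0.0355]
tool_rot: [0.0, 0.998, -0.065, 0.0]
wrist_force: [-2.1, 0.2, 5.2]
gripper_width: 0.0348
```

Emit:
{"method": "carry_out", "body": {
  "commands": [
    [[0,0,0.3,0,-1],[0,0,0,0,-1],[0,0,0,0,-1],[0,0,0,0,-1],[0,0,0,0,-1]]
  ]
}}

```text
time_s: 38.18
position: [0.6214, -0.0106, 0.0355]
tool_rot: [-0.0, 0.998, -0.065, 0.0]
wrist_force: [-2.4, -0.9, 6.5]
gripper_width: 0.0348
```

```bash
python3 -c "
from h import *
go(621.7,-10.5,35.5,-7.42)
"
```

```text
t 38.18 pos [621.4 -10.6  35.5] phi -7.45 Z [ 0. -0. -1.] w 34.8 F [-2.4 -0.9  6.5] q [-0.02  0.63  0.04  0.98 -0.    1.68]
turn -0.0005 shift(after turn) x 0.2 y -0.1 z 0.0
```

Release partly (to about 55 mm), lift, then move clear to check.

Emit:
{"method": "carry_out", "body": {
  "commands": [
    [[0,0,0,0,0.0],[0,0,0,0,0.2],[0,0,0,0,0.2],[0,0,0,0,0.2],[0,0,0,0,0.2]]
  ]
}}

```text
time_s: 38.6
position: [0.6214, -0.0106, 0.0346]
tool_rot: [-0.0, 0.998, -0.065, -0.0]
wrist_force: [0.7, -0.2, 1.5]
gripper_width: 0.0512
```

Emit:
{"method": "carry_out", "body": {
  "commands": [
    [[0,0,-4,0,0.2],[0,0,-12,0,0.2],[0,0,-22,0,0.2],[0,0,-26,0,0.2],[0,0,-26,0,0.2]]
  ]
}}

```text
time_s: 39.02
position: [0.6212, -0.0105, 0.1265]
tool_rot: [0.0, 0.998, -0.065, -0.0]
wrist_force: [0.1, -0.3, -0.5]
gripper_width: 0.0512
```

Emit:
{"method": "carry_out", "body": {
  "commands": [
    [[0,10,-15,0,0.2],[0,20,-10,0,0.2],[0,30,0,0,0.2],[-5,34,0,0,0.2],[-10,34,0,0,0.2]]
  ]
}}

```text
time_s: 39.43
position: [0.5911, -0.1365, 0.1517]
tool_rot: [0.0, 0.998, -0.064, 0.002]
wrist_force: [0.5, -0.3, -0.1]
gripper_width: 0.0515
```

Emit:
{"method": "carry_out", "body": {
  "commands": [
    [[-14,34,0,0,0.2],[-16,34,0,0,0.2],[-16,34,0,0,0.2],[-16,34,0,0,0.2],[-16,34,0,0,0.2]]
  ]
}}

```text
time_s: 39.85
position: [0.4898, -0.2955, 0.1514]
tool_rot: [0.0, 0.998, -0.065, 0.001]
wrist_force: [0.3, -0.6, -0.1]
gripper_width: 0.0512
```

Emit:
{"method": "carry_out", "body": {
  "commands": [
    [[-14,30,0,0,0.2],[-10,20,0,0,0.2],[-5,10,0,0,0.2],[0,0,0,0,0.2],[0,0,0,0,0.2]]
  ]
}}

```text
time_s: 40.27
position: [0.4544, -0.3496, 0.1505]
tool_rot: [-0.0, 0.998, -0.065, 0.001]
wrist_force: [0.6, 0.0, -0.1]
gripper_width: 0.051
```

```bash
python3 -c "
from h import *
st()
t=camera('top');cv2.imwrite('pics/tf.png',crop(t['frame'],220,120,440,285,3.6))
s=camera('side');cv2.imwrite('pics/sf.png',crop(s['frame'],190,135,360,320,3.2))
cv2.imwrite('pics/topf.png',t['frame']);cv2.imwrite('pics/sidef.png',s['frame'])
"
```

```text
t 40.27 pos [ 454.4 -349.6  150.5] phi -7.49 Z [ 0.001  0.    -1.   ] w 51.0 F [ 0.6  0.  -0.1] q [-0.66  0.44  0.04  1.17  0.    1.05]
```

View pics/tf.png

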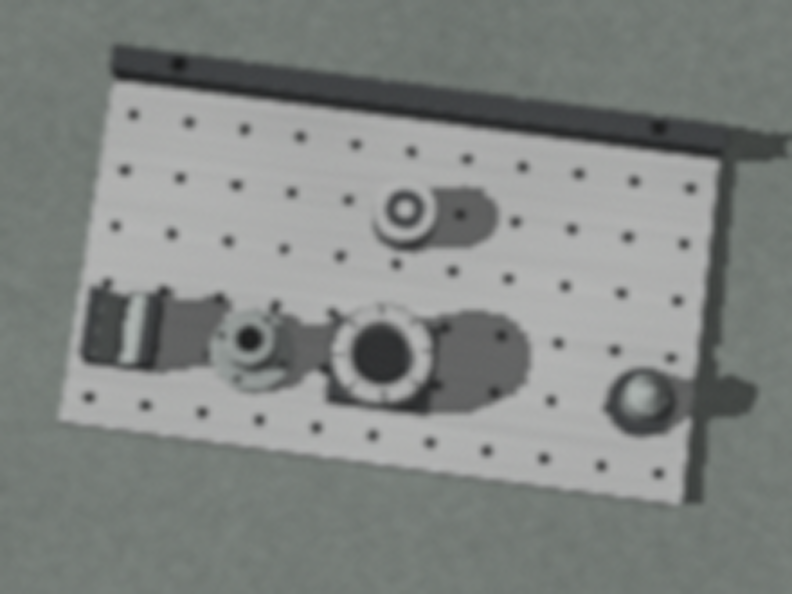

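View pics/sf.png

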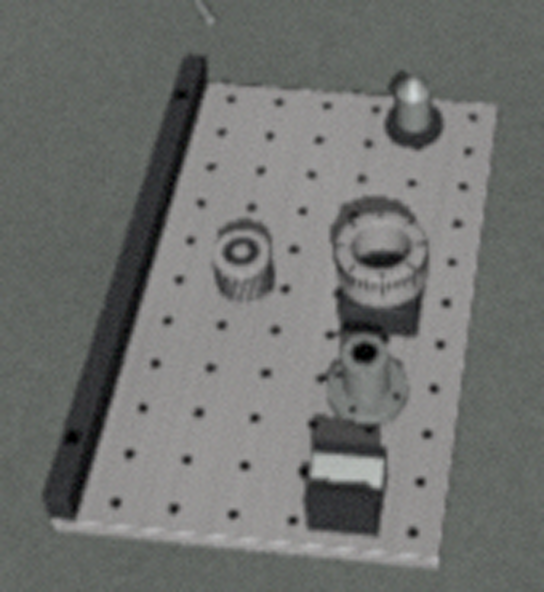

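```bash
python3 -c "
from m import *
a=np.radians(-7.42);R=np.array([[np.cos(a),np.sin(a)],[-np.sin(a),np.cos(a)]])
t=camera('top');s=camera('side')
T=lambda x,y:(220+(x+.5)/3.6-.5,120+(y+.5)/3.6-.5)
S=lambda x,y:(190+(x+.5)/3.2-.5,135+(y+.5)/3.2-.5)
# side origin from hole grid: centre-row hole columns y=0: row x=8, x=42, 76
from itertools import product
oT=np.array([590.3,-7.25])
# side origin: fit holes to predicted grid
def org(c,F,img,win,sc,guess):
    g=cv2.cvtColor(c['frame'],cv2.COLOR_BGR2GRAY);b=cv2.resize(g,None,fx=4,fy=4,interpolation=cv2.INTER_CUBIC)
    B=blobs(b,tuple(4*k for k in win),lo=15,hi=400,k=41,C=10)
    L=np.array([R@(ray(c,(u-1.5)/4,(v-1.5)/4,.012)[:2]*1000-guess) for u,v,_ in B])
    gx=(L[:,0]+94)/34;gy=L[:,1]/33;dx=(gx-gx.round())*34;dy=(gy-gy.round())*33
    ok=(abs(dx)<7)&(abs(dy)<7)&(gx.round()>=0)&(gx.round()<=5)&(abs(gy)<5.4)
    d=np.array([np.median(dx[ok]),np.median(dy[ok])]);print('n',ok.sum(),'corr',d.round(2),'spread',dx[ok].std().round(2),dy[ok].std().round(2));return guess+R.T@d
oT=org(t,0,0,(236,130,424,262),4,oT);oS=org(s,0,0,(205,150,350,312),4,np.array([590.3,-4.6]));print(oT,oS)
for n,c,F,o,P in [('top',t,T,oT,dict(knob=(405,209,.044),hub=(249.5,339.5,.054))),('side',s,S,oS,dict(knob=(240,250,.044),hub=(365,351,.054)))]:
    for k,(x,y,z) in P.items(): print(n,k,(R@(ray(c,*F(x,y),z)[:2]*1000-o)).round(1))
    Pc=cloud(c);m=(Pc[...,2]>.056)
    w=(300,190,350,245) if n=='top' else (285,190,330,240)
    for lo in (.05,.056): 
        e=circ(c,Pc[...,2]>lo,.062,w);print(n,'ring',(R@(e[0]-o)).round(1),e[1])
    g=cv2.cvtColor(c['frame'],cv2.COLOR_BGR2GRAY)
"
```

```text
n 47 corr [ 0.02 -0.04] spread 0.25 0.11
n 47 corr [-0.58 -0.24] spread 0.2 0.23
[590.31544935  -7.29374641] [589.69469894  -4.76598164]
top knob [32.7 -1.3]
top hub [-56.   74.9]
top ring [-55.7  -0.8] [54.4 55.6]
top ring [-55.4  -0.8] [54.3 54.6]
side knob [33.4 -1.8]
side hub [-55.8  73.9]
side ring [-55.5   4.4] [55.9 62.6]
side ring [-55.2   2.6] [55.4 58.3]
```

```bash
python3 -c "
import cv2,numpy as np
t=cv2.imread('pics/topf.png');s=cv2.imread('pics/sidef.png')
a=cv2.resize(t[198:240,304:350],(400,365),interpolation=cv2.INTER_CUBIC);b=cv2.resize(s[190:244,288:330],(310,400),interpolation=cv2.INTER_CUBIC)
o=np.zeros((400,720,3),np.uint8);o[:365,:400]=a;o[:,405:715]=b;cv2.imwrite('pics/rc.png',cv2.convertScaleAbs(o,alpha=1.3))
g=cv2.cvtColor(t,cv2.COLOR_BGR2GRAY)
for r in (214,216,218,220,222): print(r,g[r,306:348].tolist())
"
```

```text
214 [96, 96, 96, 96, 94, 94, 112, 145, 171, 175, 167, 144, 104, 70, 55, 50, 50, 49, 50, 50, 49, 49, 49, 48, 51, 65, 97, 136, 167, 180, 179, 174, 158, 124, 79, 69, 87, 98, 100, 100, 100, 101]
216 [99, 98, 99, 99, 95, 107, 143, 173, 177, 172, 155, 123, 80, 53, 48, 47, 50, 49, 48, 50, 49, 49, 48, 48, 47, 52, 68, 102, 142, 169, 173, 168, 154, 127, 88, 77, 92, 100, 101, 100, 100, 100]
218 [98, 99, 99, 99, 96, 101, 126, 148, 152, 152, 145, 114, 70, 48, 48, 49, 48, 50, 49, 51, 50, 50, 49, 50, 50, 51, 60, 78, 114, 153, 171, 167, 154, 127, 91, 82, 95, 99, 100, 100, 99, 99]
220 [98, 97, 95, 90, 84, 94, 132, 165, 176, 172, 160, 129, 83, 50, 48, 49, 49, 49, 49, 49, 48, 49, 49, 49, 49, 51, 59, 78, 112, 151, 172, 176, 166, 135, 93, 85, 95, 100, 100, 100, 100, 100]
222 [108, 113, 97, 67, 52, 66, 106, 153, 177, 180, 170, 152, 115, 75, 50, 47, 47, 49, 49, 49, 49, 51, 49, 50, 48, 48, 63, 97, 138, 164, 174, 171, 153, 117, 85, 87, 99, 101, 101, 101, 101, 101]
```

View pics/rc.png

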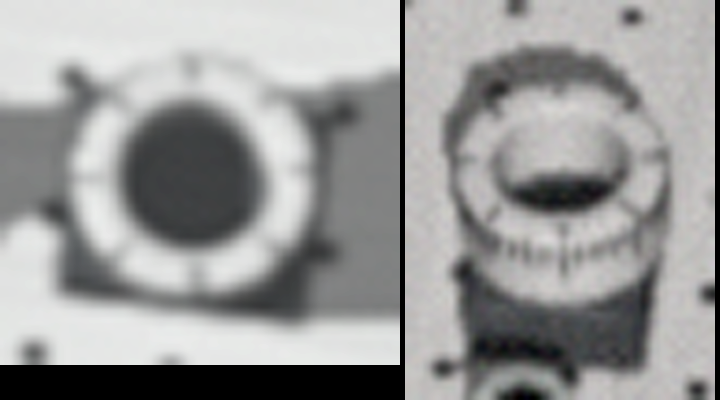

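```bash
python3 -c "
from h import *
a=np.radians(-7.42);R=np.array([[np.cos(a),np.sin(a)],[-np.sin(a),np.cos(a)]])
t=camera('top');o=np.array([590.3,-7.3])
for u,v in [(325.4,217.2),(325.7,217.4)]: print((R@(ray(t,u,v,.062)[:2]*1000-o)).round(2))
s=camera('side');oS=np.array([589.7,-4.8])
# side: top-face outer ellipse left/right in crop x 452..668 -> /7.38 ; top 82 bottom ~243
for x,y in [(155,160)]:
  pass
u=288+((452+668)/2-405+.5)/7.381-.5; v=190+((82+240)/2+.5)/7.407-.5
print('side',(R@(ray(s,u,v,.062)[:2]*1000-oS)).round(2))
"
```

```text
[-54.17   1.23]
[-54.49   0.58]
side [-54.83   0.42]
```

```bash
python3 -c "
from h import *
c=camera('top');P=cloud(c)
m=((P[...,2]>0.008)&(P[...,2]<0.09)).astype(np.uint8)
k,l,s,ce=cv2.connectedComponentsWithStats(m)
for i in range(1,k):
  if s[i,4]>200: print(np.round(ce[i]),np.round(np.median(P[l==i],0),3))
st(); print(finish_job())
"
```

```text
[319.  40.] [0.922 0.016 0.049]
[498. 139.] [ 0.716 -0.37   0.021]
[330. 196.] [ 0.592 -0.008  0.013]
[122. 200.] [0.576 0.418 0.031]
[190. 221.] [0.534 0.278 0.031]
[116. 238.] [0.498 0.426 0.031]
[314. 305.] [0.365 0.027 0.011]
[238. 317.] [0.339 0.169 0.074]
t 40.62 pos [ 454.7 -348.7  149.8] phi -7.34 Z [-0.  0. -1.] w 51.1 F [ 0.1  0.2 -0.8] q [-0.65  0.44  0.04  1.17  0.    1.04]
the job is handed in; nothing more can be done
None
```

All four parts are on the plate as asked, placed in the order riser, ring, hub, knob, and the job was handed in at 40.6 s. The gripper was clear of everything at hand-in.

Positions below are from my last checks, in plate coordinates with millimetres as x, y:

| Part | Measured | Target | Note |
|---|---|---|---|
| Riser | (-55.3, -0.3) | (-55, 0) | Yaw within about 0.5° of the fence; measured just after it was set down, before the ring went on |
| Ring on the riser | about (-54.5, 0.7) | centred on the riser | About 1 mm off the riser's centre, lying flat |
| Hub | (-56, 74.9) top, (-55.8, 73.9) side | (-55, 75) | Standing boss up |
| Knob | (32.7, -1.3) top, (33.4, -1.8) side | (31.9, 0) | About 1.5–2 mm off, left as it was |

**Unmoved items:** The top camera shows the jar, the screwdriver and the blue and purple look-alikes within 1 mm of where they started. The caliper still lies where it was. Its detected outline came out differently in the last picture, so its reading is rougher.

**Checks that disagreed:**
- The top and side cameras differ by about 2.5 mm in y. I removed this by measuring everything relative to the plate's hole grid.
- Depth readings of the ring's outline gave y values from -0.8 (top) to +4.4 mm (side). I used the ring's visible edges instead, and there both cameras agreed on 0.4–1.2 mm.

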